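Hook the tool tote forward on the drying rack

ROBOT

A 7-joint arm with a two-finger parallel gripper is mounted at the origin on the work surface. World frame = base frame: x ahead of the robot, y to its left, z up, the work surface at z = 0. Lengths are in mm, angles in rad, forces in N, time in s.
With the tool pointing down it reaches from about 400 to 900 mm from the base axis. Payload 5.6 kg.
Tool frame: the origin (TCP) lies on the centre line of the jaws, within the pads' length; the fingertips stand 11 mm ahead of it and the grasp point (between the pads) lies 8 mm behind it; z points along the fingers, x is the direction in which the jaws open and shut, and the axes are right-handed (so a half turn about z gives the same grasp; the last joint's range is limited). The gripper opens to 92 mm and grips with 3 to 60 N. Pads are 20 mm wide; open, the fingers measure 128 mm over their backs; the gripper's body (75 mm by 189 mm) begins 69 mm behind the grasp point.
Start: joints at [1.113, 0.468, -0.012, 1.603, 0.006, 1.071, -0.056], TCP at [261.916, -594.902, 225.592] pointing down, gripper open.
Joint ranges: [-2.53, 2.53], [-0.31, 2.02], [-1.57, 1.55], [0.28, 2.44], [-1.29, 4.43], [0.15, 1.84], [-2.92, 2.92]. Speed limits (rad/s): [2.57, 2.57, 3.14, 3.14, 3.14, 3.14, 3.14].

INTERFACE

Orientations are given as a unit quaternion [x, y, z, w].
In Python, from bench import telemetry, eyes, order gives the robot as it stands.
- The arm moves only by the tool send_rows, never from a script. Its arguments are lists of equal length, an entry for each row: "gripper": the finger opening in mm, from 0 to 91.9; "translation": the shift along the tool's x, y, z each as a share of 0.03 m, from -1 to 1, a list of three; "angular": the turn, a rotation vector about the tool's x, y, z each as a share of 30 degrees, from -1 to 1, a list of three. In form: {"gripper": [gripper, ...], "translation": [[dx, dy, dz], ...], "angular": [[ax, ay, az], ...]}. A call has 1 to 5 rows; each row shifts and turns the commanded pose from where the row before left it, along the tool's axes as they then stand; what a row does not reach is not made up. A row lasts 1/8 s, in which the tool goes at most 62.5 mm and 10.7 degrees, less where a joint would pass 70% of its speed; a pose out of reach is approached as far as the arm can. A call with a number of a shift or a turn outside -1 to 1 is refused whole. A call with a gripper value outside its range is refused whole. The fingers move at their own pace and stop on an object; "grip_force" is the grip in N (left out, the last holds). Time passes only in rows, so rows that do not move let the fingers close. It gives the time, the measured TCP pose, the force and the opening at its end, in the units of the state.
- telemetry.get_state(): the state, without advancing time (a new reading comes with each control period).
- eyes.grab_frame(name): name is "side" or "top" or "wrist"; returns a dict with "image" (384x512x3 uint8, red, green, blue), "z_map" (384x512 float32, mm along the optical axis (not along the pixel's ray), 0 where there is no reading), "fx", "fy", "cx", "cy" (pixels), "cam_to_world" (4x4, takes a point from camera to world coordinates). Camera axes: x right, y up, looking along -z (the intrinsics and any distortion apply to the point x, -y, -z); pixel columns grow to the right and rows downward; lengths in mm; the calibration is good to about 2 mm. A picture is of the moment at which its call begins.
- order.finish_job(): hands the job in, once; it reports no verdict.
The state is a dict: "time_s": time; "joint_pos": joint angles; "joint_vel": joint speeds; "joint_torque": joint torques, N m; "position": TCP position; "tool_rot": TCP orientation; "force": force on the tool from outside, world axes, zero at the start; "wrist_torque": the same for the moment, N m; "grip_width": finger opening in mm.
Only numpy, scipy, OpenCV 4.12 (cv2) and the standard library are available. Lean on these libraries where they do the work, as an engineer would, in place of code of your own. Each camera call takes 0.05 s, during which the arm holds its last target.

TASK

The black tool tote has been pushed deep into the drying rack. Take the pull hook from its wooden rest, hook it over the tote's front rim and gently drag the tote forward until it sits snug and square against the padded stop strip of the front ledge, pressed lightly into the padding but not squashing it flat. Don't tip the tote or its brush tin, touch the tote by hand or disturb the grey tote or the bowl, and at the end lay the hook back in the notches of its rest.

Things in the scene. Friction and masses are not known exactly. Their poses are not given: they have to be found in the camera images.
- hook: Pull hook, 0.2 kg: wooden handle (24 wide, 30 high, 120 mm long, blue band at rear) with an 8 mm steel rod from its front, end bent down at x = 184. Origin = balance and grip point: on the rod's axis, at the handle's mid-height, 45 mm behind its front end. x along the rod to the bend, z up, bent end towards -z, lowest 34 mm under the rod's axis. Grip across the 24 mm width
- tip (a point): Centre of the round end (radius 4 mm) of the pull hook's bent-down tip: at x = 177 mm, z = -30 mm in the hook's frame
- rest: Fixed wooden rest, base 210 x 90 x 12 mm. Origin on the table; x points as the rod of the hook at home. Two notched uprights, 12 mm thick, flaring upwards: rear (x = -62 mm) for the handle, notch floor 50 mm up, 27 mm wide; front (x = 100 mm) for the rod, floor 61 mm up, 9 mm wide; notches some 25 mm deep. Home, the hook's origin is 65 mm over the rest's origin, within 10 mm along x
- rack: Fixed drying rack, 330 mm deep, 480 mm wide. Origin at table height, middle of the front edge; x points into its depth, z up. Plywood board, top 50 mm above the table; over it a steel wire grid (underside 225 mm, top 233 mm up, no way through); corner posts 18 mm thick, 242 mm high. The front between the posts is open
- ledge: Aluminium ledge fixed along the rack's front edge, 25 mm high over the board, inner face at x = 10 mm of the rack's frame. Inside it, on slotted brackets, a rubber-padded stop strip 410 mm long, 5 to 21 mm above the board; its face is set anywhere from 12 to 32 mm behind that inner face. The padding gives 7 mm at 1.2 N/mm, then is hard. Origin at mid-width and mid-thickness, board height
- tote: Black open tote, 180 deep (x), 140 wide (y), 65 mm high, walls 4 mm, outward rim 6 mm. Origin: middle of the front face's lower edge, x to its rear; front wall x = 0 to 4 mm. Behind it an empty slot, full width, x = 4 to 40 mm, then a 50 mm high partition. 0.5 to 0.9 kg with contents; slides on the board, friction 0.5 to 0.7. Pulled at the rim against the stop with some twice its weight, it tips
- rim (a point): Middle of the top edge of the black tote's front wall: x = 2 mm, z = 65 mm in the tote's frame
- tin: Tin of brushes, 55 mm wide, 75 mm high with brushes to 135 mm, standing loose in the rear compartment of the black tote. Origin: centre of its underside, z up along it
- grey_tote: Grey tote of the same size holding clay pieces, standing beside the black one on the rack. Origin: middle of its front face's lower edge, x to its rear
- bowl: Terracotta bowl, 110 mm wide, 55 mm high, on the table in front of the rack. Origin: centre of its underside
Things that resemble listed ones, but are neither listed nor needed, are in the scene too. What is shaped like the tote but blue or green is not meant. Several things look just like the rest: the one meant starts nearest to the robot's base.

How it is judged (in metres and radians):
On the way, in this order (a step that is already met when the one before it is completed fails the run):
1. the hook's tip is down behind the black tote's front wall, at least 8 mm below the rim (x of tip in the frame of tote between 0 and 0.045 m and z of tip in the frame of tote between 0.005 and 0.057 m and y of tip in the frame of tote between -0.07 and 0.07 m), for 0.1 s.
2. the hook pulls the black tote snug and square against the padded stop: it bears on the ledge's strip with more than 2.5 N, within 0.04 rad of the rack's direction (contact force between tote and ledge above 2.5 N and contact force between hook and tote above 1 N and angle between the x axis of tote and the x axis of rack, either way round below 0.04 rad), for 0.2 s.
At the end, for the whole second after the job is handed in: Black tote flat and still, touching the padded stop (over 0.3 N), square to the rack within 0.04 rad, tin upright in it. Hook released and still in both notches of its rest: tip down, origin 60-70 mm up, within 8 mm sideways, 35 mm lengthwise and 0.08 rad (contact force between tote and ledge above 0.3 N and angle between the x axis of tote and the x axis of rack, either way round below 0.04 rad and x of tote in the frame of rack between 0.013 and 0.046 m and z of tote in the frame of rack below 0.053 m and angle between tote's own z axis and vertical below 0.03 rad and linear speed of each of tote, hook below 0.01 m/s and angle between tin's own z axis and vertical below 0.1 rad and z of tin in the frame of tote below 0.01 m and distance between hook and rest below 0.075 m and z of hook in the frame of rest between 0.06 and 0.07 m and y of hook in the frame of rest between -0.008 and 0.008 m and angle between the x axis of hook and the x axis of rest, either way round below 0.08 rad and angle between hook's own z axis and vertical below 0.15 rad and contact force between the fingers and hook below 0.1 N).
It fails at once if the hook bears on the black tote with more than 15 N, or the tote squashes the stop's padding (more than 8 N) (contact force between hook and tote above 15 N or contact force between tote and ledge above 8 N).
It fails at once if the black tote is tipped by more than 0.06 rad (angle between tote's own z axis and vertical above 0.06 rad).
It fails at once if the brush tin is tipped by more than 0.3 rad (angle between tin's own z axis and vertical above 0.3 rad).
It fails at once if the gripper or arm touches the black tote (contact force between any of the fingers, the arm and tote above 0.5 N).
It fails at once if the grey tote or the bowl is moved by more than 8 mm (distance of any of grey_tote, bowl from where it was at the start of the episode above 0.008 m).
It also fails if it takes over 67 s, if anything falls off the work surface, if the arm or the gripper's body presses on something with over 40 N, if the wrist force passes 120 N, or if a joint passes its speed limit or range.

## Working session

There is one attempt and no reset: what is moved stays moved. The work goes in short steps, Python scripts to look and compute and a tool call to move; the robot and the scene stay as the last step left them, time stands still between calls to the robot, and variables do not carry over. Pictures are saved under pics/ and viewed, and the job is handed in when it is done.

Besides the shell and the picture viewer there is one more tool, called as name(argument=value, ...), one argument or row to a line, values as JSON. send_rows: Moves the arm, as the interface text tells. Shift numbers are shares of 0.03 m and turn numbers shares of 30 degrees, none past 1 either way. Its arguments: {"type":"object","properties":{"gripper":{"type":"array"},"translation":{"type":"array"},"angular":{"type":"array"},"grip_force":{"type":"number"}},"required":["gripper","translation","angular"]}

```bash
ls; mkdir -p pics; cat > h.py <<'E'
import numpy as np, cv2
from bench import telemetry, eyes, order
def grab(n,save=None):
    f=eyes.grab_frame(n)
    if save:
        cv2.imwrite(f'pics/{save}.png',cv2.cvtColor(f['image'],cv2.COLOR_RGB2BGR))
        np.savez(f'pics/{save}.npz',**{k:np.asarray(v) for k,v in f.items()})
    return f
def load(s): return dict(np.load(f'pics/{s}.npz'))
def crop(s,x0,y0,x1,y1,k,out):
    im=cv2.imread(f'pics/{s}.png')[y0:y1,x0:x1]
    cv2.imwrite(f'pics/{out}.png',cv2.resize(im,None,fx=k,fy=k,interpolation=cv2.INTER_CUBIC))
def px(f,u,v,d=None):
    "pixel->world using depth"
    if d is None: d=f['z_map'][int(round(v)),int(round(u))]
    p=np.array([(u-f['cx'])/f['fx']*d,-(v-f['cy'])/f['fy']*d,-d,1.])
    return (f['cam_to_world']@p)[:3]
def pz(f,u,v,z):
    "pixel->world on plane z"
    T=f['cam_to_world'];o=T[:3,3];d=px(f,u,v,1.)-o
    return o+d*(z-o[2])/d[2]
def proj(f,p):
    q=np.linalg.inv(f['cam_to_world'])@np.append(p,1.)
    return np.array([f['cx']+f['fx']*q[0]/-q[2],f['cy']-f['fy']*q[1]/-q[2]])
def rot():
    from scipy.spatial.transform import Rotation as R
    return R.from_quat(telemetry.get_state()['tool_rot'])
E
python3 - <<'E'
from h import *
print(telemetry.get_state())
for n in('side','top','wrist'):
    f=grab(n,n+'0'); print(n,[np.round(f[k],2).tolist() for k in ('fx','fy','cx','cy','cam_to_world')],[k for k in f])
E
```

```text
pics
{'time_s': 0.0, 'joint_pos': array([ 1.11298631,  0.46836651, -0.01159844,  1.60361135,  0.00599501,
        1.07138446, -0.05632493]), 'joint_vel': array([-1.19302318e-03,  9.01380165e-04,  3.89488544e-04,  3.36820403e-04,
        6.57072297e-04,  1.06291270e-03,  1.45593580e-05]), 'joint_torque': array([-3.15694888e-04, -5.20563626e+01, -1.28070067e-02, -2.43750286e+01,
       -5.66096453e-02,  1.72695774e-02,  1.70804701e-04]), 'position': array([ 261.67274168, -594.39559999,  224.65232286]), 'tool_rot': array([ 8.37534422e-01, -5.46383875e-01, -7.57607791e-04, -4.22800368e-04]), 'force': array([ 0.11673393, -0.31446494, -0.42796452]), 'wrist_torque': array([-0.0155485 ,  0.00218985,  0.0036745 ]), 'grip_width': 92.18271476985187}
side [478.38, 478.38, 264.32, 183.55, [[-0.84, 0.33, -0.43, -90.83], [-0.54, -0.53, 0.66, 1006.11], [-0.01, 0.78, 0.62, 1082.02], [0.0, 0.0, 0.0, 1.0]]] ['image', 'z_map', 'fx', 'fy', 'cx', 'cy', 'cam_to_world']
top [349.31, 349.31, 259.58, 190.42, [[-0.06, 0.98, -0.21, 347.29], [-1.0, -0.06, 0.01, -60.38], [-0.0, 0.21, 0.98, 1320.87], [0.0, 0.0, 0.0, 1.0]]] ['image', 'z_map', 'fx', 'fy', 'cx', 'cy', 'cam_to_world']
wrist [316.22, 316.22, 257.19, 188.11, [[0.4, 0.88, 0.25, 333.69], [-0.92, 0.39, 0.11, -563.19], [-0.0, -0.28, 0.96, 382.84], [0.0, 0.0, 0.0, 1.0]]] ['image', 'z_map', 'fx', 'fy', 'cx', 'cy', 'cam_to_world']
```

View pics/top0.png

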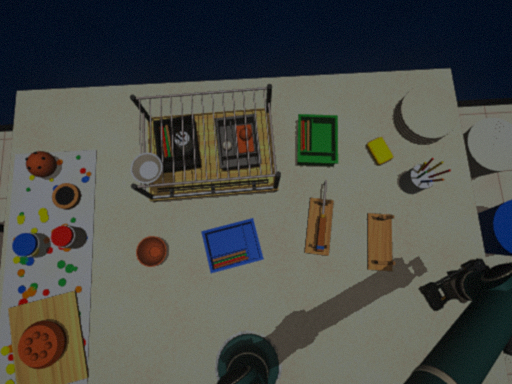

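View pics/side0.png

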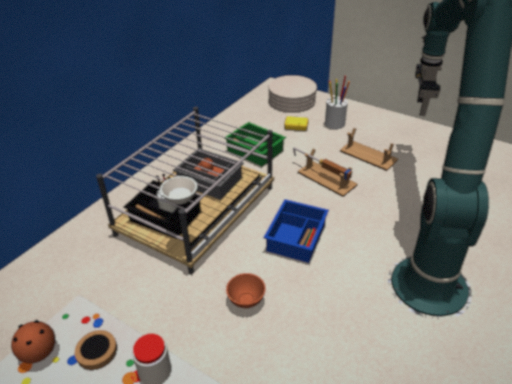

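View pics/wrist0.png

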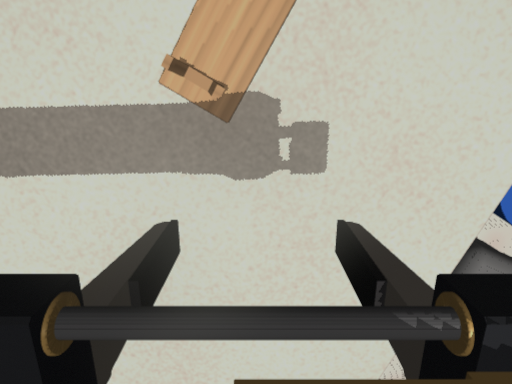

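```bash
python3 - <<'E'
from h import *
crop('top0',120,75,290,205,4.6,'c_top_rack'); crop('top0',285,165,405,285,5,'c_top_rest')
crop('side0',90,100,290,280,4,'c_side_rack'); crop('side0',280,110,410,210,6,'c_side_rest')
f=load('top0')
for n,u,v in [('c11',313,199),('c12',333,201),('c21',305,251),('c22',327,255),('base',247,360),('plate',425,115),('bowl',152,251)]: print(n,px(f,u,v).round())
E
```

```text
c11 [ 577. -276.    9.]
c12 [ 565. -351.   13.]
c21 [ 384. -228.   16.]
c22 [ 365. -309.   12.]
base [ 73.  -6. 211.]
plate [ 864. -718.   81.]
bowl [417. 338.   5.]
```

View pics/c_top_rack.png

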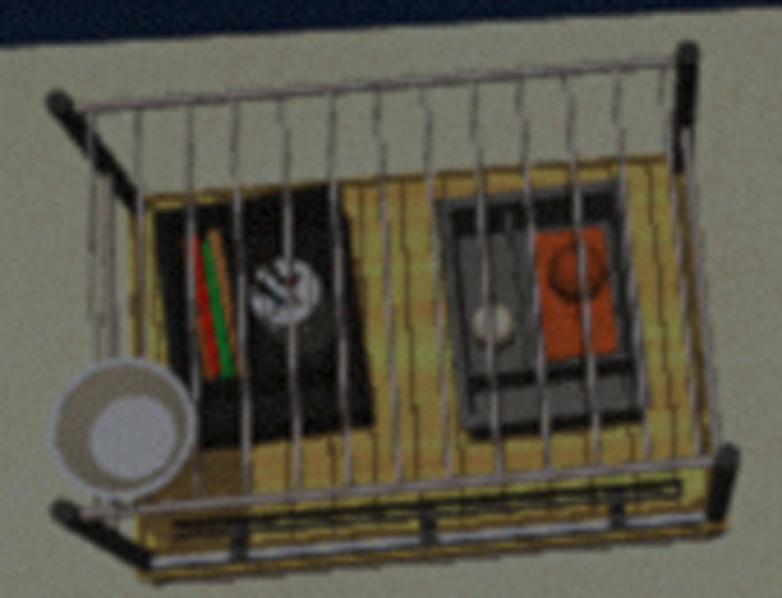

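View pics/c_top_rest.png

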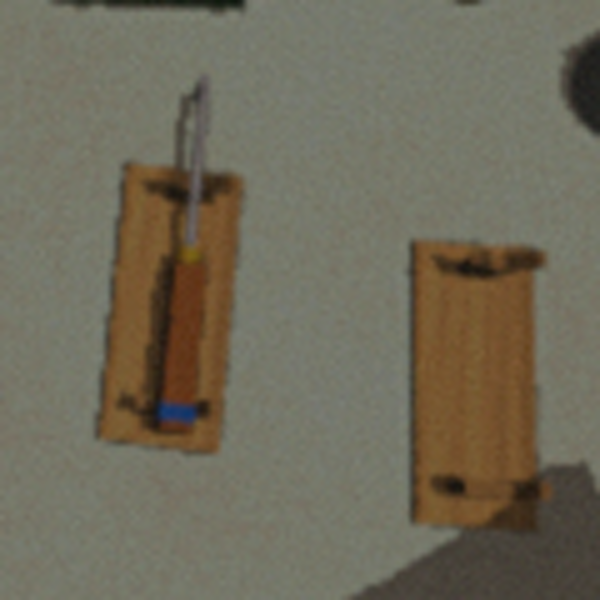

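View pics/c_side_rack.png

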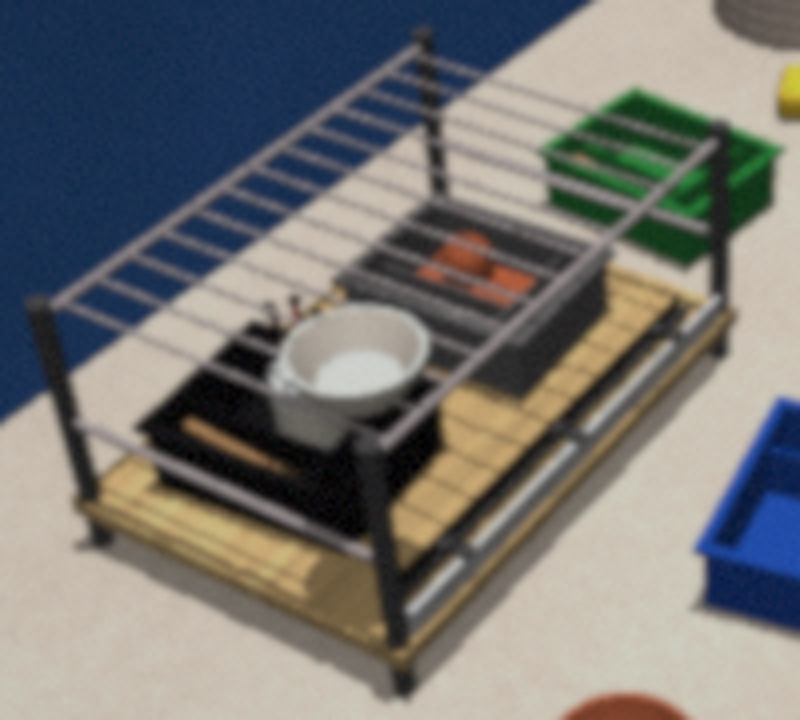

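View pics/c_side_rest.png

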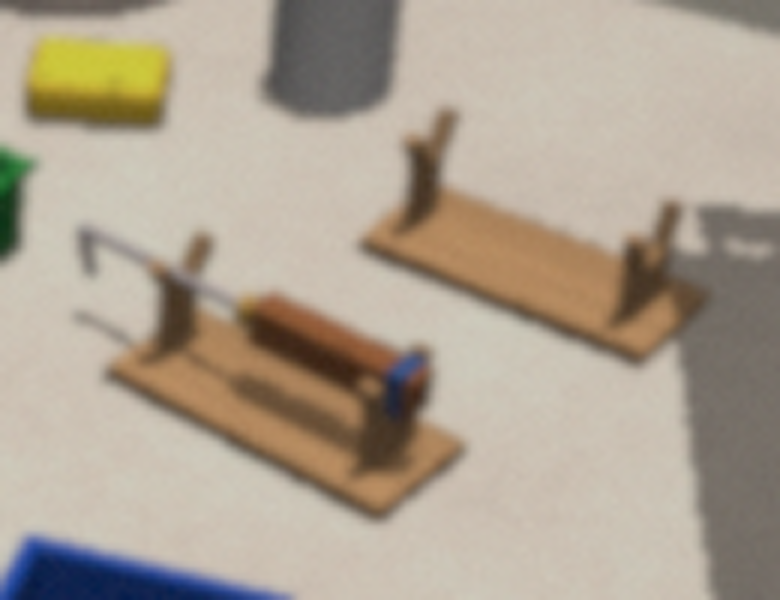

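```bash
python3 - <<'E'
from h import *
f=load('top0');s=load('side0')
T=lambda u,v,k=4.6,x0=120,y0=75:(x0+u/k,y0+v/k)
for n,p,z in [('bFL',(138,578),50),('bFR',(728,525),50),('pFL',(68,512),242),('pFR',(728,460),242),('pBL',(62,100),242),('pBR',(688,50),242),
  ('bkFL',(205,447),115),('bkFR',(372,425),115),('bkBR',(337,185),115),('bkBL',(155,210),115),('gFL',(470,435),115),('gFR',(643,415),115),('stripL',(175,525),65),('stripR',(682,487),65),('tin',(285,293),125)]:
    print(n,pz(f,*T(*p),z).round())
for n,p,z in [('hrear',(175,430),80),('hfront',(192,250),80),('rodend',(205,80),69),('r1',(128,163),12),('r2',(242,178),12),('r3',(98,437),12),('r4',(217,452),12)]:
    print(n,pz(f,*T(*p,5,285,165),z).round(1))
T2=lambda u,v:T(u,v,4,90,100)
print('side')
for n,p,z in [('bFL',(400,660),50),('bFR',(730,315),50),('pFL',(368,440),242),('pFR',(722,130),242),('pBL',(38,305),242),('pBR',(425,35),242),
 ('bkBL',(142,432),115),('gFR',(510,330),115),('stripR',(680,300),71)]:
    print(n,pz(s,*T2(*p),z).round())
T3=lambda u,v:T(u,v,6,280,110)
for n,p,z in [('hrear',(425,365),80),('rodend',(85,232),69),('r1',(108,370),12),('r3',(380,518),12),('r4',(465,445),12)]:
    print(n,pz(s,*T3(*p),z).round(1))
E
```

```text
bFL [599. 332.  50.]
bFR [ 615. -144.   50.]
pFL [610. 322. 242.]
pFR [ 620. -134.  242.]
pBL [918. 331. 242.]
pBR [ 931. -126.  242.]
bkFL [686. 261. 115.]
bkFR [696. 131. 115.]
bkBR [898. 155. 115.]
bkBL [885. 301. 115.]
gFL [684.  56. 115.]
gFR [692. -79. 115.]
stripL [637. 299.  65.]
stripR [ 645. -108.   65.]
tin [805. 196. 125.]
hrear [ 379.  -272.6   80. ]
hfront [ 504.8 -296.5   80. ]
rodend [ 631.2 -320.1   69. ]
r1 [ 582.8 -267.1   12. ]
r2 [ 566.2 -352.7   12. ]
r3 [ 379.  -227.1   12. ]
r4 [ 363.1 -313.7   12. ]
side
bFL [594. 342.  50.]
bFR [ 606. -126.   50.]
pFL [609. 326. 242.]
pFR [ 612. -122.  242.]
pBL [907. 340. 242.]
pBR [ 917. -115.  242.]
bkBL [867. 309. 115.]
gFR [704.  57. 115.]
stripR [640. -98.  71.]
hrear [ 378.4 -276.1   80. ]
rodend [ 621.4 -304.9   69. ]
r1 [ 574.2 -254.6   12. ]
r3 [ 370.5 -213.7   12. ]
r4 [ 356.7 -302.6   12. ]
```

```bash
cat >> h.py <<'E'
from scipy.spatial.transform import Rotation as R
def down(yaw):
    "tool z down, tool y such that hook x axis = -/+; yaw = world angle of tool x"
    c,s=np.cos(yaw),np.sin(yaw)
    return R.from_matrix(np.array([[c,s,0],[s,-c,0],[0,0,-1.]]))
def plan(p,Rt=None,n=None,maxmm=28,maxdeg=9,cmd=None):
    st=telemetry.get_state()
    p0=np.array(st['position']);R0=R.from_quat(st['tool_rot'])
    if cmd: p0,R0=cmd
    if Rt is None: Rt=R0
    rv=(R0.inv()*Rt).as_rotvec()
    d=np.array(p,float)-p0
    n=n or int(max(np.ceil(np.linalg.norm(d)/maxmm),np.ceil(np.degrees(np.linalg.norm(rv))/maxdeg),1))
    tr=[];an=[]
    for i in range(n):
        Ri=R0*R.from_rotvec(rv*i/n)
        tr.append((Ri.inv().apply(d/n)/30).round(3).tolist()); an.append((np.degrees(rv)/n/30).round(4).tolist())
    print('n',n,'t',round(st['time_s'],2),'total mm',np.linalg.norm(d).round(1),'deg',np.degrees(rv).round(2))
    for i in range(0,n,5): print(tr[i:i+5]); print('  ',an[i:i+5])
def stat():
    st=telemetry.get_state(); M=R.from_quat(st['tool_rot']).as_matrix()
    print('t',round(st['time_s'],2),'p',np.round(st['position'],1),'tx',M[:,0].round(3),'tz',M[:,2].round(4),'F',np.round(st['force'],2),'T',np.round(st['wrist_torque'],2),'g',round(st['grip_width'],1),'q',np.round(st['joint_pos'],2))
E
python3 - <<'E'
from h import *
stat()
M=rot().as_matrix(); f=load('wrist0'); T=f['cam_to_world']
print(M.round(2), M.T@(T[:3,3]-telemetry.get_state()['position']), (M.T@T[:3,:3]).round(3))
for y in (np.pi/2-.186,-np.pi/2-.186):
    print(y,(rot().inv()*down(y)).as_rotvec())
E
```

```text
t 0.15 p [ 261.7 -594.5  224.9] tx [ 0.403 -0.915 -0.001] tz [-6.0e-04  1.1e-03 -1.0e+00] F [-0.14 -0.79  0.39] T [ 0.03 -0.01 -0.03] g 91.5 q [ 1.11  0.47 -0.01  1.6   0.01  1.07 -0.06]
[[ 0.4  -0.92 -0.  ]
 [-0.92 -0.4   0.  ]
 [-0.    0.   -1.  ]] [ 1.04177993e-01 -7.84531804e+01 -1.57962381e+02] [[ 1.     0.     0.001]
 [ 0.    -0.961 -0.276]
 [ 0.001  0.276 -0.961]]
1.3847963267948966 [-1.59808415e-03  6.42128836e-04 -2.54081877e+00]
-1.7567963267948965 [4.90155383e-04 1.21986353e-03 6.00773346e-01]
```

```bash
python3 - <<'E'
from h import *
plan([462,-289,225],down(-np.pi/2-.186),n=15)
E
```

```text
n 15 t 0.15 total mm 365.3 deg [3.000e-02 7.000e-02 3.442e+01]
[[-0.442, -0.681, 0.0], [-0.469, -0.663, 0.0], [-0.495, -0.643, 0.0], [-0.52, -0.623, 0.0], [-0.545, -0.602, 0.0]]
   [[0.0001, 0.0002, 0.0765], [0.0001, 0.0002, 0.0765], [0.0001, 0.0002, 0.0765], [0.0001, 0.0002, 0.0765], [0.0001, 0.0002, 0.0765]]
[[-0.569, -0.579, 0.0], [-0.591, -0.556, 0.0], [-0.613, -0.532, 0.0], [-0.634, -0.507, 0.0], [-0.654, -0.481, 0.0]]
   [[0.0001, 0.0002, 0.0765], [0.0001, 0.0002, 0.0765], [0.0001, 0.0002, 0.0765], [0.0001, 0.0002, 0.0765], [0.0001, 0.0002, 0.0765]]
[[-0.673, -0.455, -0.0], [-0.69, -0.427, -0.0], [-0.707, -0.399, -0.0], [-0.722, -0.371, -0.0], [-0.736, -0.342, -0.0]]
   [[0.0001, 0.0002, 0.0765], [0.0001, 0.0002, 0.0765], [0.0001, 0.0002, 0.0765], [0.0001, 0.0002, 0.0765], [0.0001, 0.0002, 0.0765]]
```

send_rows(
  gripper=[91.9,91.9,91.9,91.9,91.9],
  translation=[
    [-0.44,-0.68,0],
    [-0.47,-0.66,0],
    [-0.5,-0.64,0],
    [-0.52,-0.62,0],
    [-0.55,-0.6,0],
  ],
  angular=[
    [0,0,0.077],
    [0,0,0.077],
    [0,0,0.077],
    [0,0,0.077],
    [0,0,0.077],
  ],
)

```text
time_s: 0.78
position: [328.6, -492.1, 225.3]
tool_rot: [0.778, -0.628, -0.0, -0.0]
force: [-0.3, 0.8, 0.1]
grip_width: 91.8
```

send_rows(
  gripper=[91.9,91.9,91.9,91.9,91.9],
  translation=[
    [-0.57,-0.58,0],
    [-0.59,-0.56,0],
    [-0.61,-0.53,0],
    [-0.63,-0.51,0],
    [-0.65,-0.48,0],
  ],
  angular=[
    [0,0,0.077],
    [0,0,0.077],
    [0,0,0.077],
    [0,0,0.077],
    [0,0,0.077],
  ],
)

```text
time_s: 1.4
position: [395.7, -390.7, 225.4]
tool_rot: [0.711, -0.703, -0.0, 0.0]
force: [-0.0, 1.2, -0.2]
grip_width: 92.0
```

send_rows(
  gripper=[91.9,91.9,91.9,91.9,91.9],
  translation=[
    [-0.67,-0.46,0],
    [-0.69,-0.43,0],
    [-0.71,-0.4,0],
    [-0.72,-0.37,0],
    [-0.74,-0.34,0],
  ],
  angular=[
    [0,0,0.077],
    [0,0,0.077],
    [0,0,0.077],
    [0,0,0.077],
    [0,0,0.077],
  ],
)

```text
time_s: 2.02
position: [463.0, -289.1, 225.4]
tool_rot: [-0.636, 0.771, 0.0, -0.0]
force: [0.3, 1.0, -0.1]
grip_width: 91.7
```

send_rows(
  gripper=[91.9],
  translation=[
    [0,0,0],
  ],
  angular=[
    [0,0,0],
  ],
)

```text
time_s: 2.15
position: [463.6, -288.2, 225.4]
tool_rot: [-0.638, 0.77, 0.0, 0.0]
force: [-0.6, -0.5, 0.5]
grip_width: 92.1
```

```bash
python3 - <<'E'
from h import *
stat();grab('wrist','w1')
E
```

```text
t 2.15 p [ 463.6 -288.2  225.4] tx [-0.185 -0.983 -0.001] tz [-0.e+00  6.e-04 -1.e+00] F [-0.57 -0.48  0.51] T [-0.02  0.02 -0.01] g 92.1 q [ 0.54  0.3  -0.05  1.86  0.02  0.99 -1.28]
```

View pics/w1.png

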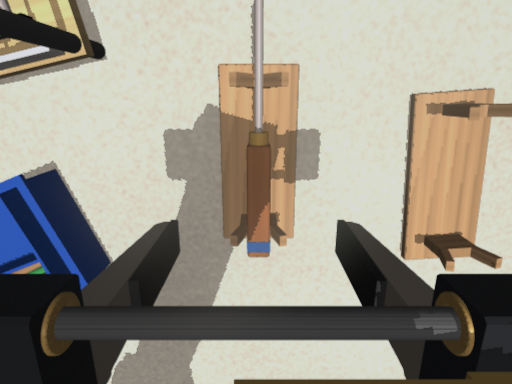

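```bash
python3 - <<'E'
from h import *
f=load('w1'); crop('w1',210,50,310,270,2.7,'c1')
g=lambda u,v:print((u,v),px(f,u,v).round(1))
for p in [(248,200),(258,200),(269,200),(258,150),(258,235),(258,250),(258,262),(258,118),(259,60),(259,20),(230,160),(286,160)]: g(*p)
for p,z in [((258,257),80),((258,131),80),((219,65),12),((299,65),12),((224,240),12),((294,237),12)]: print(p,pz(f,*p,z).round(1))
E
```

```text
(248, 200) [ 444.  -274.6   78.9]
(258, 200) [ 442.6 -284.7   80.4]
(269, 200) [ 439.7 -295.5   78. ]
(258, 150) [ 492.2 -294.    79. ]
(258, 235) [ 404.3 -277.5   79.2]
(258, 250) [ 387.4 -274.3   79.4]
(258, 262) [ 329.1 -263.6   -1.3]
(258, 118) [ 521.3 -299.5   67.5]
(259, 60) [ 572.8 -310.1   69.6]
(259, 20) [ 606.2 -316.3   66.8]
(230, 160) [ 475.7 -257.    10.9]
(286, 160) [ 463.4 -322.8   11.1]
(258, 257) [ 379.6 -272.9   80. ]
(258, 131) [ 510.2 -297.4   80. ]
(219, 65) [ 581.8 -267.3   12. ]
(299, 65) [ 565.5 -353.7   12. ]
(224, 240) [ 375.4 -227.8   12. ]
(294, 237) [ 363.  -316.8   12. ]
```

View pics/c1.png

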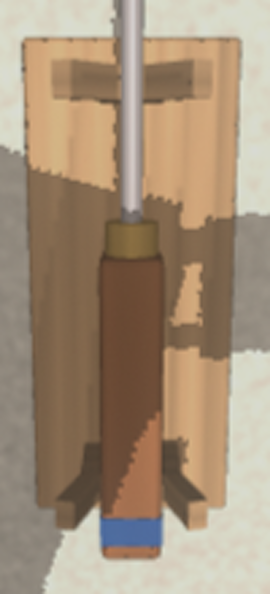

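```bash
python3 - <<'E'
from h import *
plan([453.3,-286.8,57],down(-np.pi/2-.187),n=8)
E
```

```text
n 8 t 2.2 total mm 168.7 deg [ 0.03 -0.01 -0.04]
[[-0.004, 0.04, 0.702], [-0.004, 0.04, 0.702], [-0.004, 0.04, 0.702], [-0.004, 0.04, 0.702], [-0.004, 0.04, 0.702]]
   [[0.0001, -0.0, -0.0002], [0.0001, -0.0, -0.0002], [0.0001, -0.0, -0.0002], [0.0001, -0.0, -0.0002], [0.0001, -0.0, -0.0002]]
[[-0.004, 0.04, 0.702], [-0.004, 0.041, 0.702], [-0.004, 0.041, 0.702]]
   [[0.0001, -0.0, -0.0002], [0.0001, -0.0, -0.0002], [0.0001, -0.0, -0.0002]]
```

send_rows(
  gripper=[91.9,91.9,91.9,91.9],
  translation=[
    [0,0.08,0.7],
    [0,0.08,0.7],
    [0,0.08,0.7],
    [0,0.08,0.7],
  ],
  angular=[
    [0,0,0],
    [0,0,0],
    [0,0,0],
    [0,0,0],
  ],
)

```text
time_s: 2.7
position: [452.1, -289.8, 140.9]
tool_rot: [-0.636, 0.772, -0.0, -0.0]
force: [0.6, -0.3, 0.0]
grip_width: 92.1
```

```bash
python3 - <<'E'
from h import *
stat();grab('wrist','w2')
E
```

```text
t 2.7 p [ 452.1 -289.8  140.9] tx [-0.19  -0.982  0.001] tz [-5.e-04 -8.e-04 -1.e+00] F [ 0.6  -0.25  0.  ] T [0.1  0.06 0.02] g 92.1 q [ 0.55  0.39 -0.05  1.95  0.03  0.8  -1.28]
```

View pics/w2.png

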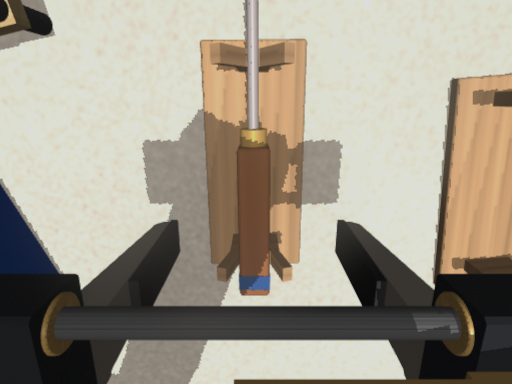

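```bash
python3 - <<'E'
from h import *
f=load('w2');w=load('w1')
for p in [(255,294),(254,148),(238,200),(270,200)]: print(pz(f,*p,80).round(1))
# two-view triangulation of front wood end and rear
def tri(a,b):
    A=[];y=[]
    for fr,p in((w,a),(f,b)):
        o=fr['cam_to_world'][:3,3];d=px(fr,*p,1.)-o;d/=np.linalg.norm(d);P=np.eye(3)-np.outer(d,d);A.append(P);y.append(P@o)
    return np.linalg.lstsq(np.vstack(A),np.hstack(y),rcond=None)[0].round(1)
print(tri((258,257),(255,294)),tri((258,145.5),(254,148)))
plan([452.8,-287,57],down(-np.pi/2-.187),n=4)
E
```

```text
[ 381.3 -274.    80. ]
[ 496.2 -295.8   80. ]
[ 461.1 -277.    80. ]
[ 456.6 -299.9   80. ]
[ 372.6 -271.9   67. ] [ 488.5 -293.6   26.8]
n 4 t 2.75 total mm 81.3 deg [ 0.29  0.04 -0.27]
[[-0.018, -0.022, 0.677], [-0.018, -0.021, 0.677], [-0.018, -0.02, 0.677], [-0.018, -0.019, 0.677]]
   [[0.0024, 0.0003, -0.0022], [0.0024, 0.0003, -0.0022], [0.0024, 0.0003, -0.0022], [0.0024, 0.0003, -0.0022]]
```

send_rows(
  gripper=[91.9,91.9,91.9,91.9,91.9],
  translation=[
    [-0.018,-0.02,0.68],
    [-0.018,-0.02,0.68],
    [-0.018,-0.02,0.68],
    [-0.018,-0.02,0.68],
    [0,0,0],
  ],
  angular=[
    [0,0,0],
    [0,0,0],
    [0,0,0],
    [0,0,0],
    [0,0,0],
  ],
)

```text
time_s: 3.38
position: [454.6, -287.0, 59.0]
tool_rot: [-0.636, 0.771, 0.001, -0.001]
force: [-0.5, -0.6, 0.6]
grip_width: 91.8
```

send_rows(
  gripper=[20,20,20,20,20],
  translation=[
    [0,0,0],
    [0,0,0],
    [0,0,0],
    [0,0,0],
    [0,0,0],
  ],
  angular=[
    [0,0,0],
    [0,0,0],
    [0,0,0],
    [0,0,0],
    [0,0,0],
  ],
  grip_force=40,
)

```text
time_s: 4.0
position: [456.1, -286.4, 60.1]
tool_rot: [-0.637, 0.771, -0.0, 0.0]
force: [0.1, -0.1, -0.0]
grip_width: 44.2
```

```bash
python3 - <<'E'
from h import *
stat()
E
```

```text
t 4.0 p [ 456.1 -286.4   60.1] tx [-0.189 -0.982  0.   ] tz [ 2.e-04 -1.e-04 -1.e+00] F [ 0.08 -0.08 -0.03] T [0.06 0.02 0.01] g 44.2 q [ 0.53  0.52 -0.04  1.99  0.04  0.64 -1.3 ]
```

send_rows(
  gripper=[20,20,20,20,20],
  translation=[
    [0,0,0],
    [0,0,0],
    [0,0,0],
    [0,0,0],
    [0,0,0],
  ],
  angular=[
    [0,0,0],
    [0,0,0],
    [0,0,0],
    [0,0,0],
    [0,0,0],
  ],
  grip_force=40,
)

```text
time_s: 4.62
position: [456.0, -286.5, 59.9]
tool_rot: [-0.637, 0.771, -0.0, -0.0]
force: [-0.2, 0.1, -0.3]
grip_width: 24.2
```

```bash
python3 - <<'E'
from h import *
for i in range(3): stat()
grab('wrist','w3')
plan([456,-286,150])
E
```

```text
t 4.62 p [ 456.  -286.5   59.9] tx [-0.189 -0.982  0.   ] tz [-0.e+00 -1.e-04 -1.e+00] F [-0.16  0.13 -0.29] T [-0.09  0.02  0.02] g 24.2 q [ 0.53  0.52 -0.04  1.99  0.04  0.64 -1.3 ]
t 4.62 p [ 456.  -286.5   59.9] tx [-0.189 -0.982  0.   ] tz [-0.e+00 -1.e-04 -1.e+00] F [-0.16  0.13 -0.29] T [-0.09  0.02  0.02] g 24.2 q [ 0.53  0.52 -0.04  1.99  0.04  0.64 -1.3 ]
t 4.62 p [ 456.  -286.5   59.9] tx [-0.189 -0.982  0.   ] tz [-0.e+00 -1.e-04 -1.e+00] F [-0.16  0.13 -0.29] T [-0.09  0.02  0.02] g 24.2 q [ 0.53  0.52 -0.04  1.99  0.04  0.64 -1.3 ]
n 4 t 4.67 total mm 90.0 deg [0. 0. 0.]
[[-0.004, 0.001, -0.75], [-0.004, 0.001, -0.75], [-0.004, 0.001, -0.75], [-0.004, 0.001, -0.75]]
   [[0.0, 0.0, 0.0], [0.0, 0.0, 0.0], [0.0, 0.0, 0.0], [0.0, 0.0, 0.0]]
```

View pics/w3.png

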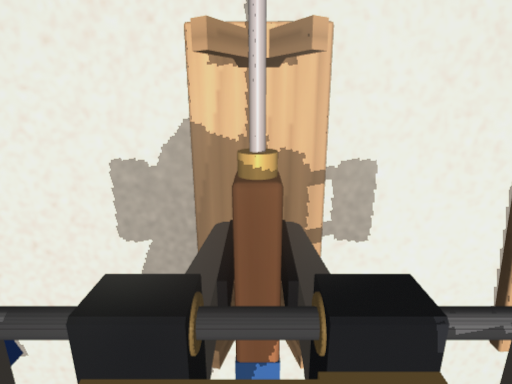

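send_rows(
  gripper=[20,20,20,20],
  translation=[
    [0,0,-0.5],
    [0,0,-1],
    [0,0,-1],
    [0,0,-0.5],
  ],
  angular=[
    [0,0,0],
    [0,0,0],
    [0,0,0],
    [0,0,0],
  ],
)

```text
time_s: 5.18
position: [456.7, -286.6, 152.2]
tool_rot: [-0.637, 0.771, -0.001, 0.001]
force: [0.8, 0.6, -1.3]
grip_width: 23.5
```

```bash
python3 - <<'E'
from h import *
stat();
M1=down(-np.pi/2-.1);M2=down(-np.pi/2+.03)
plan([530,-80,350],M1,n=10)
plan([600,196,350],M2,n=10,cmd=(np.array([530,-80,350.]),M1))
E
```

```text
t 5.17 p [ 456.7 -286.6  152.2] tx [-0.189 -0.982  0.001] tz [ 0.0024 -0.0013 -1.    ] F [ 0.79  0.62 -1.31] T [0.06 0.02 0.02] g 23.5 q [ 0.54  0.37 -0.05  1.94  0.03  0.83 -1.29]
n 10 t 5.17 total mm 295.3 deg [-0.14 -0.05 -5.15]
[[-0.722, -0.112, -0.66], [-0.721, -0.118, -0.66], [-0.72, -0.124, -0.66], [-0.719, -0.13, -0.66], [-0.718, -0.137, -0.66]]
   [[-0.0005, -0.0002, -0.0172], [-0.0005, -0.0002, -0.0172], [-0.0005, -0.0002, -0.0172], [-0.0005, -0.0002, -0.0172], [-0.0005, -0.0002, -0.0172]]
[[-0.716, -0.143, -0.66], [-0.715, -0.149, -0.66], [-0.714, -0.156, -0.66], [-0.713, -0.162, -0.659], [-0.711, -0.168, -0.659]]
   [[-0.0005, -0.0002, -0.0172], [-0.0005, -0.0002, -0.0172], [-0.0005, -0.0002, -0.0172], [-0.0005, -0.0002, -0.0172], [-0.0005, -0.0002, -0.0172]]
n 10 t 5.17 total mm 284.7 deg [-0.    0.   -7.45]
[[-0.939, -0.14, 0.0], [-0.937, -0.153, 0.0], [-0.935, -0.165, 0.0], [-0.933, -0.177, 0.0], [-0.93, -0.189, 0.0]]
   [[-0.0, 0.0, -0.0248], [-0.0, 0.0, -0.0248], [-0.0, 0.0, -0.0248], [-0.0, 0.0, -0.0248], [-0.0, 0.0, -0.0248]]
[[-0.928, -0.201, 0.0], [-0.925, -0.213, 0.0], [-0.922, -0.225, 0.0], [-0.919, -0.237, 0.0], [-0.916, -0.249, 0.0]]
   [[-0.0, 0.0, -0.0248], [-0.0, 0.0, -0.0248], [-0.0, 0.0, -0.0248], [-0.0, 0.0, -0.0248], [-0.0, 0.0, -0.0248]]
```

send_rows(
  gripper=[20,20,20,20,20],
  translation=[
    [-0.72,-0.11,-0.66],
    [-0.72,-0.12,-0.66],
    [-0.72,-0.12,-0.66],
    [-0.72,-0.13,-0.66],
    [-0.72,-0.14,-0.66],
  ],
  angular=[
    [0,0,-0.017],
    [0,0,-0.017],
    [0,0,-0.017],
    [0,0,-0.017],
    [0,0,-0.017],
  ],
)

```text
time_s: 5.8
position: [492.6, -182.2, 249.5]
tool_rot: [-0.654, 0.757, 0.0, -0.0]
force: [1.0, 0.3, -1.4]
grip_width: 23.3
```

send_rows(
  gripper=[20,20,20,20,20],
  translation=[
    [-0.72,-0.14,-0.66],
    [-0.72,-0.15,-0.66],
    [-0.71,-0.15,-0.66],
    [-0.71,-0.16,-0.66],
    [-0.71,-0.17,-0.66],
  ],
  angular=[
    [0,0,-0.017],
    [0,0,-0.017],
    [0,0,-0.017],
    [0,0,-0.017],
    [0,0,-0.017],
  ],
)

```text
time_s: 6.42
position: [529.1, -79.0, 348.4]
tool_rot: [-0.671, 0.742, 0.0, -0.0]
force: [-0.3, -0.1, -2.4]
grip_width: 23.6
```

send_rows(
  gripper=[20,20,20,20,20],
  translation=[
    [-0.94,-0.14,0],
    [-0.94,-0.15,0],
    [-0.935,-0.165,0],
    [-0.93,-0.18,0],
    [-0.93,-0.19,0],
  ],
  angular=[
    [0,0,-0.025],
    [0,0,-0.025],
    [0,0,-0.025],
    [0,0,-0.025],
    [0,0,-0.025],
  ],
)

```text
time_s: 7.05
position: [564.2, 59.0, 347.6]
tool_rot: [-0.695, 0.719, 0.0, -0.001]
force: [0.5, -0.1, -1.3]
grip_width: 23.7
```

send_rows(
  gripper=[20,20,20,20,20],
  translation=[
    [-0.93,-0.2,0],
    [-0.925,-0.21,0],
    [-0.92,-0.225,0],
    [-0.92,-0.24,0],
    [-0.92,-0.25,0],
  ],
  angular=[
    [0,0,-0.025],
    [0,0,-0.025],
    [0,0,-0.025],
    [0,0,-0.025],
    [0,0,-0.025],
  ],
)

```text
time_s: 7.68
position: [599.4, 197.0, 347.5]
tool_rot: [0.718, -0.696, -0.0, 0.001]
force: [-0.1, -0.1, -1.5]
grip_width: 23.8
```

send_rows(
  gripper=[20,20],
  translation=[
    [0,0,0],
    [0,0,0],
  ],
  angular=[
    [0,0,0],
    [0,0,0],
  ],
)

```text
time_s: 7.92
position: [599.5, 195.3, 347.5]
tool_rot: [0.717, -0.697, 0.0, 0.001]
force: [0.0, -0.4, -1.3]
grip_width: 23.7
```

```bash
python3 - <<'E'
from h import *
stat();grab('wrist','w4');grab('side','s4')
im=cv2.imread('pics/w4.png');cv2.imwrite('pics/w4b.png',cv2.resize(im,(800,600),interpolation=cv2.INTER_CUBIC))
E
```

```text
t 7.92 p [599.5 195.3 347.5] tx [ 0.029 -1.     0.001] tz [-0.001  -0.0013 -1.    ] F [ 0.05 -0.41 -1.35] T [ 0.02  0.   -0.07] g 23.7 q [-0.12  0.37 -0.34  1.49  0.13  1.31 -2.01]
```

View pics/w4b.png

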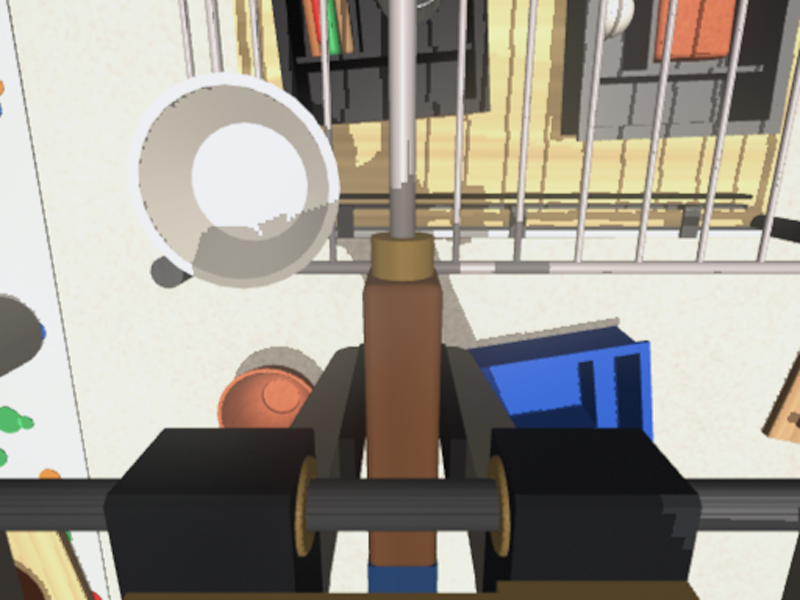

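View pics/s4.png

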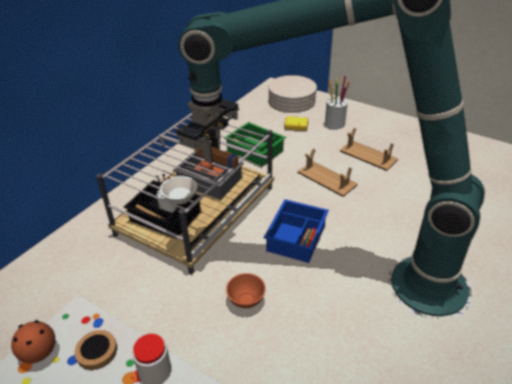

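```bash
python3 - <<'E'
from h import *
crop('w4',170,0,330,90,5,'c4a'); crop('w4',200,100,512,180,2.5,'c4b')
E
```

```text
(no output)
```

View pics/c4a.png

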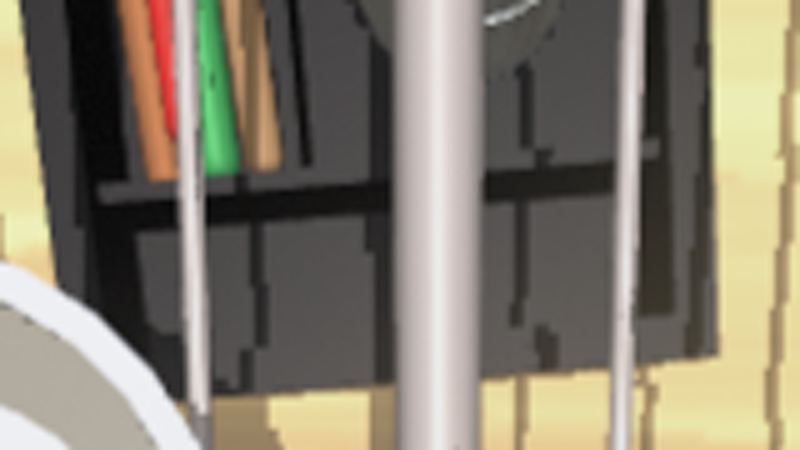

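View pics/c4b.png

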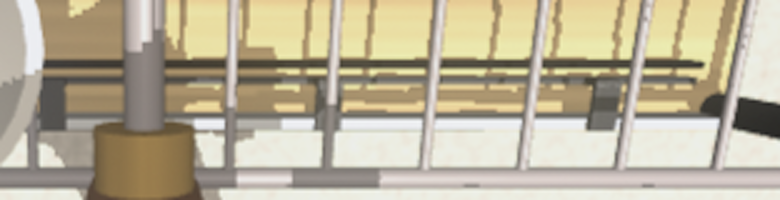

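```bash
python3 - <<'E'
from h import *
f=load('w4')
print('front edge z115'); 
for p in [(313.6,71),(213,79.6),(182,55),(174.4,0),(312.4,0)]: print(p,pz(f,*p,115).round(1))
print('partition z100',[pz(f,*p,100).round(1) for p in[(190,43),(292,38)]])
print('strip z71',[pz(f,*p,71).round(1) for p in[(230,125.2),(470,126)]],[pz(f,*p,50).round(1) for p in[(230,125.2),(470,126)]])
print('line2 z71',[pz(f,*p,71).round(1) for p in[(230,131),(470,132)]])
for u in (280,360,440):
    print(u,[(v,px(f,u,v)[[0,2]].round(1).tolist()) for v in range(120,154,1)])
print('tote depth',[ (p,px(f,*p).round(1).tolist()) for p in [(240,73),(270,73),(300,70),(305,66),(240,62),(300,60),(230,41),(280,38)]])
print('grey',[pz(f,*p,115).round(1) for p in[(563/1.5625,138/1.5625),(770/1.5625,131/1.5625)]])
E
```

```text
front edge z115
(313.6, 71) [708.7 132.8 115. ]
(213, 79.6) [695.9 249.6 115. ]
(182, 55) [721.5 284.9 115. ]
(174.4, 0) [777.4 291.1 115. ]
(312.4, 0) [781.8 139.8 115. ]
partition z100 [array([736.6, 278.3, 100. ]), array([745.5, 158.5, 100. ])]
strip z71 [array([640.1, 233.1,  71. ]), array([648.3, -91.9,  71. ])] [array([638.2, 234.8,  50. ]), array([ 646.9, -105.9,   50. ])]
line2 z71 [array([632.3, 233. ,  71. ]), array([640.3, -93.6,  71. ])]
280 [(120, [647.4, 48.9]), (121, [646.1, 49.9]), (122, [644.6, 48.4]), (123, [643.2, 48.4]), (124, [642.9, 61.6]), (125, [642.2, 70.1]), (126, [640.9, 70.6]), (127, [639.5, 69.5]), (128, [636.2, 48.6]), (129, [635.0, 50.1]), (130, [633.5, 49.8]), (131, [633.8, 66.2]), (132, [632.2, 64.4]), (133, [631.0, 65.3]), (134, [627.9, 49.7]), (135, [626.3, 48.5]), (136, [625.0, 49.3]), (137, [623.5, 49.1]), (138, [621.9, 47.6]), (139, [620.8, 49.7]), (140, [619.3, 49.8]), (141, [617.9, 49.8]), (142, [616.2, 47.9]), (143, [615.1, 50.0]), (144, [613.6, 49.8]), (145, [612.3, 51.0]), (146, [612.4, 61.3]), (147, [612.4, 70.9]), (148, [611.3, 72.7]), (14
[... 1273 characters left out ...]
 77.5]), (139, [630.5, 78.1]), (140, [628.9, 76.0]), (141, [627.6, 76.2]), (142, [626.5, 77.8]), (143, [625.0, 77.3]), (144, [623.7, 77.4]), (145, [622.2, 76.6]), (146, [620.9, 77.0]), (147, [619.6, 77.4]), (148, [618.4, 77.9]), (149, [616.9, 77.0]), (150, [615.7, 78.5]), (151, [614.2, 77.1]), (152, [612.9, 77.8]), (153, [599.2, -1.6])]
tote depth [((240, 73), [704.1, 218.2, 114.0]), ((270, 73), [705.1, 183.3, 114.1]), ((300, 70), [709.4, 148.4, 113.6]), ((305, 66), [714.0, 142.9, 113.1]), ((240, 62), [722.0, 221.6, 52.8]), ((300, 60), [724.8, 143.9, 71.7]), ((230, 41), [744.0, 233.3, 74.7]), ((280, 38), [750.5, 170.5, 67.4])]
grey [array([691.1,  76.2, 115. ]), array([700.6, -78.8, 115. ])]
```

```bash
python3 - <<'E'
from h import *
f=load('w4');st=telemetry.get_state();M=rot().as_matrix();p=np.array(st['position'])
for q in [(257.6,5),(257.6,30),(257.6,60),(257.6,100),(258,200),(258,240),(258,275)]:
    print(q,(M.T@(px(f,*q)-p)).round(1))
print('collar/wood', (M.T@(pz(f,258,179,p[2]+19.6)-p)).round(1),(M.T@(pz(f,258,150,p[2]+12)-p)).round(1))
print('bowl white',[ (a,px(f,*a).round(0).tolist()) for a in [(150,52),(150,180),(87,115),(214,115),(150,115)]])
D=f['z_map']
st=telemetry.get_state()
plan([395,190,347.5],down(-np.pi/2+.027),n=8)
plan([395,190,161],down(-np.pi/2+.027),n=7,cmd=(np.array([395,190,347.5]),down(-np.pi/2+.027)))
E
```

```text
(257.6, 5) [  -0.5 -115.7   -7.6]
(257.6, 30) [  -0.5 -106.    -8.1]
(257.6, 60) [ -0.5 -94.   -7.8]
(257.6, 100) [ -0.5 -77.   -7.7]
(258, 200) [ -0.3 -32.5 -18.6]
(258, 240) [ -0.2 -12.2 -18.3]
(258, 275) [ -0.2   6.  -19.8]
collar/wood [ -0.3 -42.8 -19.6] [ -0.3 -54.7 -12. ]
bowl white [((150, 52), [706.0, 273.0, 268.0]), ((150, 180), [614.0, 279.0, 268.0]), ((87, 115), [662.0, 322.0, 267.0]), ((214, 115), [664.0, 229.0, 267.0]), ((150, 115), [661.0, 285.0, 239.0])]
n 8 t 8.03 total mm 204.8 deg [ 0.02 -0.06  0.06]
[[-0.004, 0.853, 0.002], [-0.004, 0.853, 0.002], [-0.004, 0.853, 0.002], [-0.003, 0.853, 0.002], [-0.003, 0.853, 0.002]]
   [[0.0001, -0.0002, 0.0002], [0.0001, -0.0002, 0.0002], [0.0001, -0.0002, 0.0002], [0.0001, -0.0002, 0.0002], [0.0001, -0.0002, 0.0002]]
[[-0.003, 0.853, 0.002], [-0.003, 0.853, 0.002], [-0.003, 0.853, 0.002]]
   [[0.0001, -0.0002, 0.0002], [0.0001, -0.0002, 0.0002], [0.0001, -0.0002, 0.0002]]
n 7 t 8.03 total mm 186.5 deg [0. 0. 0.]
[[0.0, 0.0, 0.888], [0.0, 0.0, 0.888], [0.0, 0.0, 0.888], [0.0, 0.0, 0.888], [0.0, 0.0, 0.888]]
   [[0.0, 0.0, 0.0], [0.0, 0.0, 0.0], [0.0, 0.0, 0.0], [0.0, 0.0, 0.0], [0.0, 0.0, 0.0]]
[[0.0, 0.0, 0.888], [0.0, 0.0, 0.888]]
   [[0.0, 0.0, 0.0], [0.0, 0.0, 0.0]]
```

send_rows(
  gripper=[20,20,20,20,20],
  translation=[
    [0,0.85,0],
    [0,0.85,0],
    [0,0.85,0],
    [0,0.85,0],
    [0,0.85,0],
  ],
  angular=[
    [0,0,0],
    [0,0,0],
    [0,0,0],
    [0,0,0],
    [0,0,0],
  ],
)

```text
time_s: 8.65
position: [471.5, 191.3, 348.2]
tool_rot: [0.717, -0.697, 0.0, -0.0]
force: [-0.2, -1.0, -1.7]
grip_width: 23.5
```

send_rows(
  gripper=[20,20,20,20,20],
  translation=[
    [0,0.85,0],
    [0,0.85,0],
    [0,0.85,0],
    [0,0,0.88],
    [0,0,0.88],
  ],
  angular=[
    [0,0,0],
    [0,0,0],
    [0,0,0],
    [0,0,0],
    [0,0,0],
  ],
)

```text
time_s: 9.28
position: [395.9, 189.3, 295.3]
tool_rot: [0.717, -0.697, 0.001, -0.001]
force: [0.2, -0.1, -2.8]
grip_width: 23.7
```

send_rows(
  gripper=[20,20,20,20,20],
  translation=[
    [0,0,0.88],
    [0,0,0.88],
    [0,0,0.88],
    [0,0,0.88],
    [0,0,0.88],
  ],
  angular=[
    [0,0,0],
    [0,0,0],
    [0,0,0],
    [0,0,0],
    [0,0,0],
  ],
)

```text
time_s: 9.9
position: [396.2, 189.3, 162.8]
tool_rot: [0.717, -0.697, 0.0, -0.0]
force: [-0.3, 0.7, -1.7]
grip_width: 23.7
```

send_rows(
  gripper=[20,20],
  translation=[
    [0,0,0],
    [0,0,0],
  ],
  angular=[
    [0,0,0],
    [0,0,0],
  ],
)

```text
time_s: 10.15
position: [396.5, 190.1, 164.2]
tool_rot: [0.717, -0.697, 0.0, -0.001]
force: [0.1, 0.1, -1.4]
grip_width: 23.6
```

```bash
python3 - <<'E'
from h import *
stat();grab('side','s5');grab('top','t5')
crop('s5',90,80,330,280,3.3,'c5'); crop('t5',100,90,300,260,4,'c5t')
plan([551,194.3,161],down(-np.pi/2+.027),n=8)
E
```

```text
t 10.15 p [396.5 190.1 164.2] tx [ 0.029 -1.    -0.   ] tz [ 1.5e-03  4.0e-04 -1.0e+00] F [ 0.13  0.09 -1.38] T [ 0.06  0.06 -0.01] g 23.6 q [-0.16  0.23 -0.41  2.13  0.13  0.8  -2.19]
n 8 t 10.25 total mm 154.4 deg [-0.14  0.04  0.13]
[[0.003, -0.643, 0.016], [0.002, -0.643, 0.016], [0.002, -0.643, 0.015], [0.002, -0.643, 0.015], [0.002, -0.643, 0.015]]
   [[-0.0006, 0.0002, 0.0006], [-0.0006, 0.0002, 0.0006], [-0.0006, 0.0002, 0.0006], [-0.0006, 0.0002, 0.0006], [-0.0006, 0.0002, 0.0006]]
[[0.002, -0.643, 0.015], [0.001, -0.643, 0.015], [0.001, -0.643, 0.014]]
   [[-0.0006, 0.0002, 0.0006], [-0.0006, 0.0002, 0.0006], [-0.0006, 0.0002, 0.0006]]
```

View pics/c5.png

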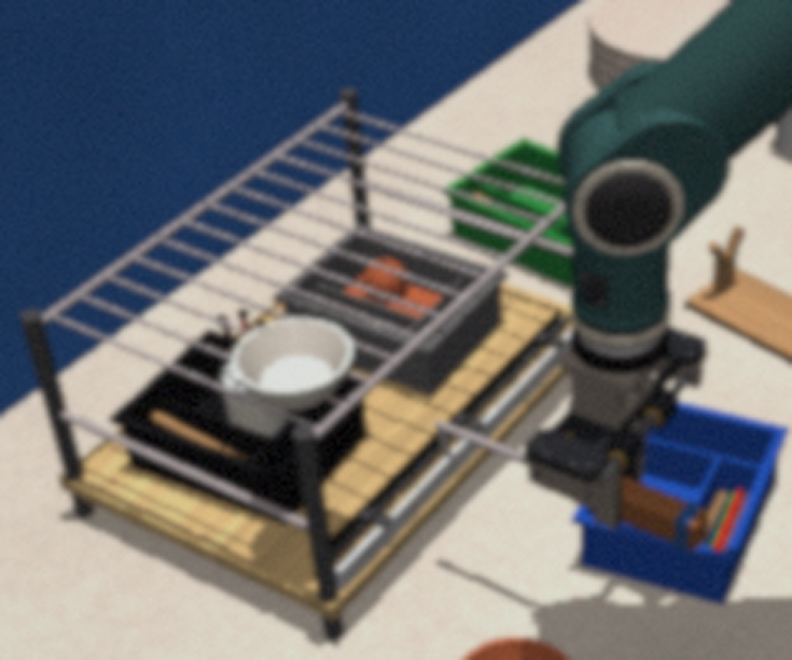

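View pics/c5t.png

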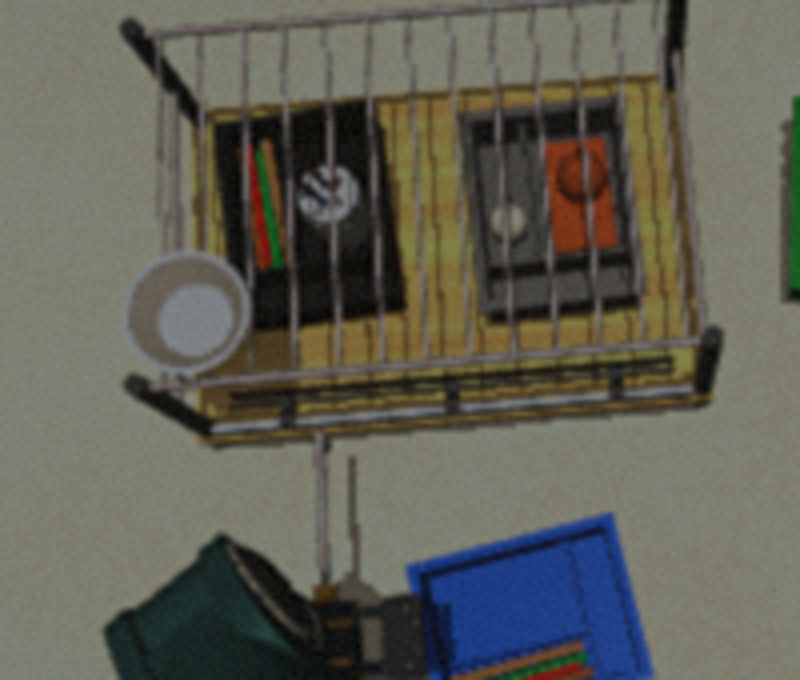

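```bash
python3 - <<'E'
from h import *
f=load('t5')
print(pz(f,180.5,199.3,168).round(1), 'expect ~', 396.5+181.8, 190+4.9)
T=lambda u,v:(100+u/4,90+v/4)
for n,q in [('bkFR',(405,308)),('bkFL',(262,328)),('gFL',(487,318)),('gFR',(640,300))]: print(n,pz(f,*T(*q),115).round(1))
print('stripR',pz(f,*T(672,360),71).round(1),'stripL',pz(f,*T(232,398),71).round(1))
s=load('s5');T=lambda u,v:(90+u/3.3,80+v/3.3)
print('side rod end',pz(s,*T(440,428),168).round(1))
E
```

```text
[574.  193.8 168. ] expect ~ 578.3 194.9
bkFR [697.7 130.1 115. ]
bkFL [686.6 257.9 115. ]
gFL [684.3  57.1 115. ]
gFR [693.1 -80.3 115. ]
stripR [ 646.8 -107.1   71. ] stripL [634.3 297.   71. ]
side rod end [570. 202. 168.]
```

send_rows(
  gripper=[20,20,20,20,20],
  translation=[
    [0,-0.64,0],
    [0,-0.64,0],
    [0,-0.64,0],
    [0,-0.64,0],
    [0,-0.64,0],
  ],
  angular=[
    [0,0,0],
    [0,0,0],
    [0,0,0],
    [0,0,0],
    [0,0,0],
  ],
)

```text
time_s: 10.88
position: [494.1, 192.9, 163.6]
tool_rot: [0.717, -0.697, 0.0, -0.001]
force: [-1.0, -0.6, -2.4]
grip_width: 24.0
```

send_rows(
  gripper=[20,20,20,20,20],
  translation=[
    [0,-0.64,0],
    [0,-0.64,0],
    [0,-0.64,0],
    [0,0,0],
    [0,0,0],
  ],
  angular=[
    [0,0,0],
    [0,0,0],
    [0,0,0],
    [0,0,0],
    [0,0,0],
  ],
)

```text
time_s: 11.5
position: [549.0, 194.7, 163.0]
tool_rot: [0.718, -0.696, -0.0, 0.0]
force: [-0.9, 0.4, -3.0]
grip_width: 23.6
```

```bash
python3 - <<'E'
from h import *
stat();grab('side','s6');grab('wrist','w6')
crop('s6',90,80,330,280,3.3,'c6'); crop('w6',100,0,400,200,2.6,'c6w')
E
```

```text
t 11.5 p [549.  194.7 163. ] tx [ 0.03 -1.    0.  ] tz [-6.e-04 -2.e-04 -1.e+00] F [-0.86  0.38 -2.98] T [0.02 0.   0.02] g 23.6 q [-0.13  0.46 -0.34  1.81  0.19  0.91 -2.1 ]
```

View pics/c6.png

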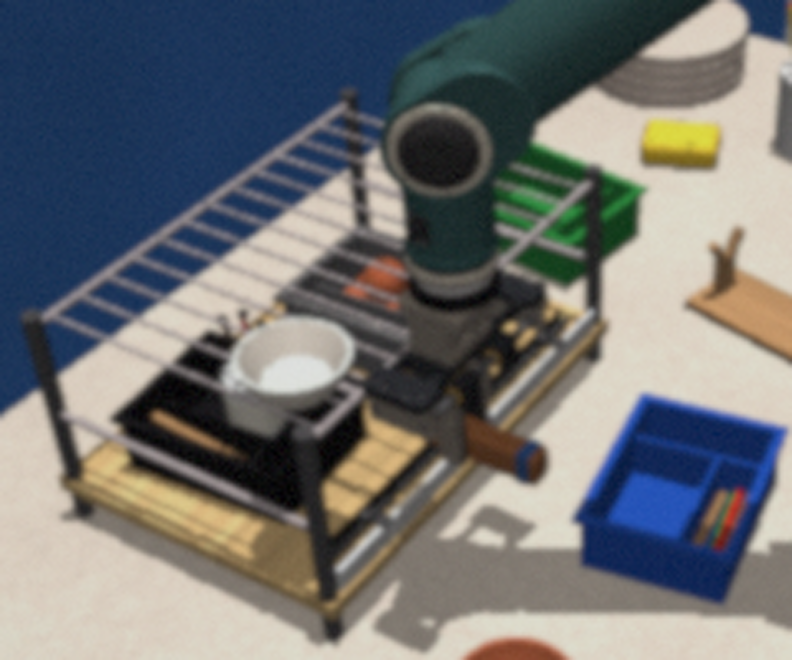

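View pics/c6w.png

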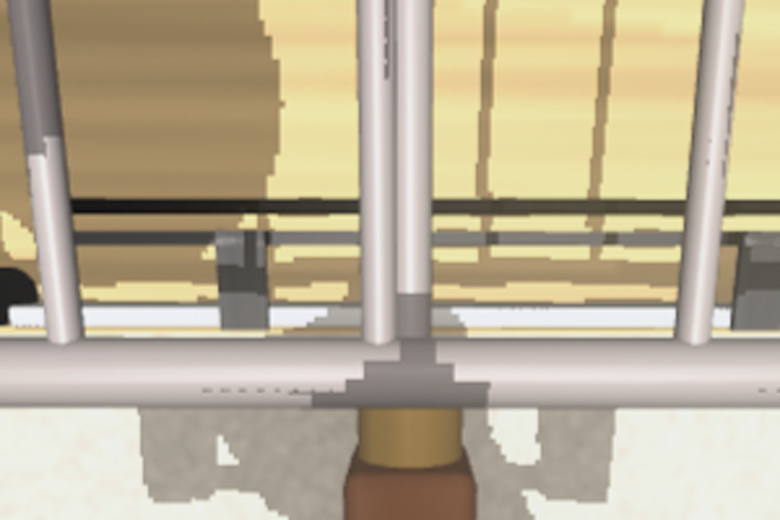

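send_rows(
  gripper=[20,20,20,20,20],
  translation=[
    [0,-0.13,0.1],
    [0,0,0.25],
    [0,0,0.25],
    [0,0,0.1],
    [0,0,0],
  ],
  angular=[
    [0,0,0],
    [0,0,0],
    [0,0,0],
    [0,0,0],
    [0,0,0],
  ],
)

```text
time_s: 12.22
position: [552.9, 194.9, 141.7]
tool_rot: [0.718, -0.696, -0.0, 0.0]
force: [-0.4, -0.6, -2.0]
grip_width: 23.3
```

send_rows(
  gripper=[20,20,20,20,20],
  translation=[
    [0,0,0.15],
    [0,0,0.2],
    [0,0,0.2],
    [0,0,0.1],
    [0,0,0],
  ],
  angular=[
    [0,0,0],
    [0,0,0],
    [0,0,0],
    [0,0,0],
    [0,0,0],
  ],
)

```text
time_s: 12.85
position: [553.0, 194.9, 122.3]
tool_rot: [0.718, -0.696, -0.0, 0.0]
force: [-0.5, 0.7, -2.4]
grip_width: 23.4
```

```bash
python3 - <<'E'
from h import *
stat();grab('side','s7');grab('top','t7')
crop('s7',90,120,250,260,5,'c7')
E
```

```text
t 12.85 p [553.  194.9 122.3] tx [ 0.03 -1.    0.  ] tz [-6.e-04 -2.e-04 -1.e+00] F [-0.55  0.68 -2.4 ] T [ 0.05 -0.04  0.04] g 23.4 q [-0.15  0.51 -0.33  1.83  0.21  0.83 -2.12]
```

View pics/c7.png

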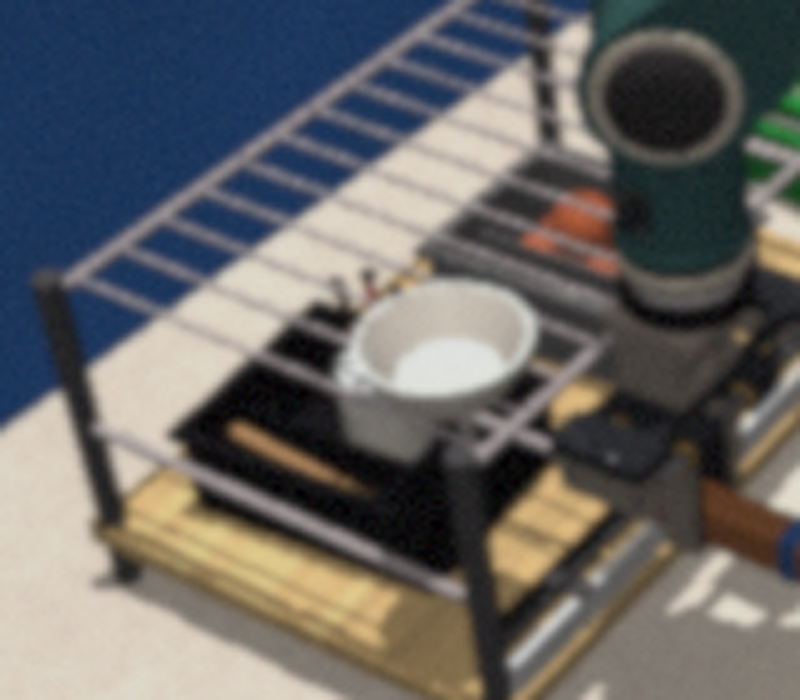

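send_rows(
  gripper=[20,20,20,20,20],
  translation=[
    [0,0.1,0],
    [0,0.1,0],
    [0,0.1,0],
    [0,0.1,0],
    [0,0.1,0],
  ],
  angular=[
    [0,0,0],
    [0,0,0],
    [0,0,0],
    [0,0,0],
    [0,0,0],
  ],
)

```text
time_s: 13.58
position: [539.4, 194.7, 123.2]
tool_rot: [0.718, -0.696, 0.001, -0.001]
force: [2.8, 0.9, -1.8]
grip_width: 23.6
```

send_rows(
  gripper=[20,20,20],
  translation=[
    [0,0.1,0],
    [0,0.1,0],
    [0,0.1,0],
  ],
  angular=[
    [0,0,0],
    [0,0,0],
    [0,0,0],
  ],
)

```text
time_s: 13.95
position: [529.6, 194.4, 123.0]
tool_rot: [0.718, -0.696, 0.0, -0.001]
force: [4.6, 0.4, -1.8]
grip_width: 23.6
```

send_rows(
  gripper=[20,20,20,20,20],
  translation=[
    [0,0.1,0],
    [0,0.1,0],
    [0,0.1,0],
    [0,0.1,0],
    [0,0.1,0],
  ],
  angular=[
    [0,0,0],
    [0,0,0],
    [0,0,0],
    [0,0,0],
    [0,0,0],
  ],
)

```text
time_s: 14.58
position: [514.2, 193.8, 122.8]
tool_rot: [0.718, -0.696, 0.0, -0.0]
force: [5.0, 1.8, 0.5]
grip_width: 23.8
```

send_rows(
  gripper=[20,20,20,20,20],
  translation=[
    [0,0.1,0],
    [0,0.1,0],
    [0,0.1,0],
    [0,0.1,0],
    [0,0.1,0],
  ],
  angular=[
    [0,0,0],
    [0,0,0],
    [0,0,0],
    [0,0,0],
    [0,0,0],
  ],
)

```text
time_s: 15.2
position: [499.1, 193.3, 122.7]
tool_rot: [0.718, -0.696, 0.0, -0.0]
force: [5.9, 0.9, 0.6]
grip_width: 23.6
```

```bash
python3 - <<'E'
from h import *
stat();grab('top','t8');grab('side','s8');stat();grab('wrist','w8')
crop('t8',120,85,270,205,5.3,'c8'); crop('s8',90,120,250,260,5,'c8s')
E
```

```text
t 15.2 p [499.1 193.3 122.7] tx [ 0.03 -1.    0.  ] tz [ 1.e-04 -0.e+00 -1.e+00] F [5.92 0.93 0.63] T [ 0.18 -1.63  0.04] g 23.6 q [-0.15  0.44 -0.34  1.95  0.2   0.78 -2.15]
t 15.3 p [498.1 193.1 122.3] tx [ 0.03  -1.     0.001] tz [-2.e-03 -8.e-04 -1.e+00] F [ 3.47  0.07 -1.96] T [ 0.18 -0.94  0.11] g 23.4 q [-0.15  0.44 -0.34  1.95  0.2   0.78 -2.15]
```

View pics/c8.png

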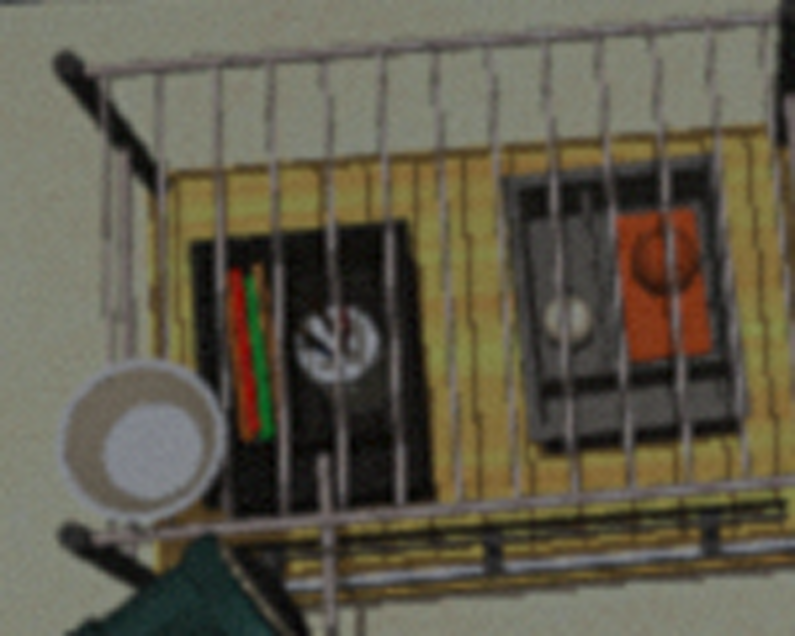

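View pics/w8.png

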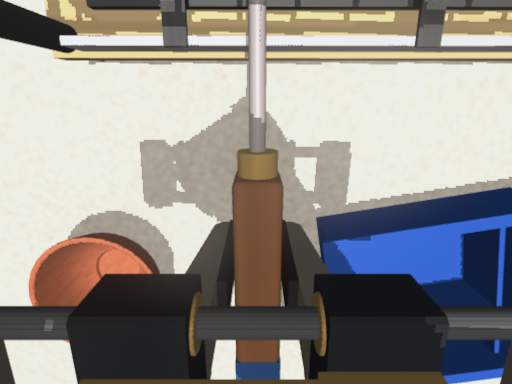

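send_rows(
  gripper=[20,20,20,20,20],
  translation=[
    [0,0.1,0],
    [0,0.1,0],
    [0,0.1,0],
    [0,0.1,0],
    [0,0.05,0],
  ],
  angular=[
    [0,0,0],
    [0,0,0],
    [0,0,0],
    [0,0,0],
    [0,0,0],
  ],
)

```text
time_s: 15.98
position: [485.1, 192.7, 122.5]
tool_rot: [0.718, -0.696, -0.0, 0.001]
force: [2.8, 0.6, -3.0]
grip_width: 23.9
```

send_rows(
  gripper=[20,20,20],
  translation=[
    [0,0.04,0],
    [0,0.04,0],
    [0,0.04,0],
  ],
  angular=[
    [0,0,0],
    [0,0,0],
    [0,0,0],
  ],
)

```text
time_s: 16.35
position: [482.3, 192.8, 122.8]
tool_rot: [0.718, -0.696, 0.0, -0.0]
force: [2.7, 0.9, -3.5]
grip_width: 23.4
```

```bash
python3 - <<'E'
from h import *
stat()
E
```

```text
t 16.35 p [482.3 192.8 122.8] tx [ 0.03 -1.   -0.  ] tz [ 4.e-04  1.e-04 -1.e+00] F [ 2.74  0.91 -3.47] T [ 0.1  -0.81 -0.02] g 23.4 q [-0.16  0.42 -0.35  1.99  0.2   0.77 -2.17]
```

send_rows(
  gripper=[20,20],
  translation=[
    [0,0.04,0],
    [0,0.04,0],
  ],
  angular=[
    [0,0,0],
    [0,0,0],
  ],
)

```text
time_s: 16.6
position: [479.7, 192.8, 122.7]
tool_rot: [0.718, -0.696, 0.0, -0.0]
force: [3.9, 0.9, -2.5]
grip_width: 23.7
```

send_rows(
  gripper=[20,20],
  translation=[
    [0,0.04,0],
    [0,0.04,0],
  ],
  angular=[
    [0,0,0],
    [0,0,0],
  ],
)

```text
time_s: 16.85
position: [477.3, 192.7, 122.7]
tool_rot: [0.718, -0.696, 0.0, -0.0]
force: [3.2, 0.2, -2.0]
grip_width: 23.4
```

```bash
python3 - <<'E'
from h import *
stat()
E
```

```text
t 16.85 p [477.3 192.7 122.7] tx [ 0.03 -1.   -0.  ] tz [ 1.e-04  0.e+00 -1.e+00] F [ 3.22  0.22 -1.98] T [ 0.14 -0.94  0.03] g 23.4 q [-0.16  0.41 -0.35  2.    0.2   0.76 -2.17]
```

send_rows(
  gripper=[20,20],
  translation=[
    [0,0.04,0],
    [0,0.04,0],
  ],
  angular=[
    [0,0,0],
    [0,0,0],
  ],
)

```text
time_s: 17.1
position: [475.2, 192.6, 122.7]
tool_rot: [0.718, -0.696, 0.0, -0.0]
force: [5.6, 1.6, -3.4]
grip_width: 23.7
```

```bash
python3 - <<'E'
from h import *
stat();grab('top','t9');stat()
crop('t9',120,85,270,205,5.3,'c9')
E
```

```text
t 17.1 p [475.2 192.6 122.7] tx [ 0.03 -1.   -0.  ] tz [ 7.e-04  2.e-04 -1.e+00] F [ 5.57  1.55 -3.36] T [ 0.1  -1.15 -0.01] g 23.7 q [-0.16  0.41 -0.35  2.    0.2   0.76 -2.17]
t 17.15 p [475.1 192.6 122.7] tx [ 0.03 -1.   -0.  ] tz [ 6.e-04  2.e-04 -1.e+00] F [ 3.43  1.46 -2.44] T [ 0.2  -1.06  0.06] g 23.8 q [-0.16  0.41 -0.35  2.    0.2   0.76 -2.17]
```

View pics/c9.png

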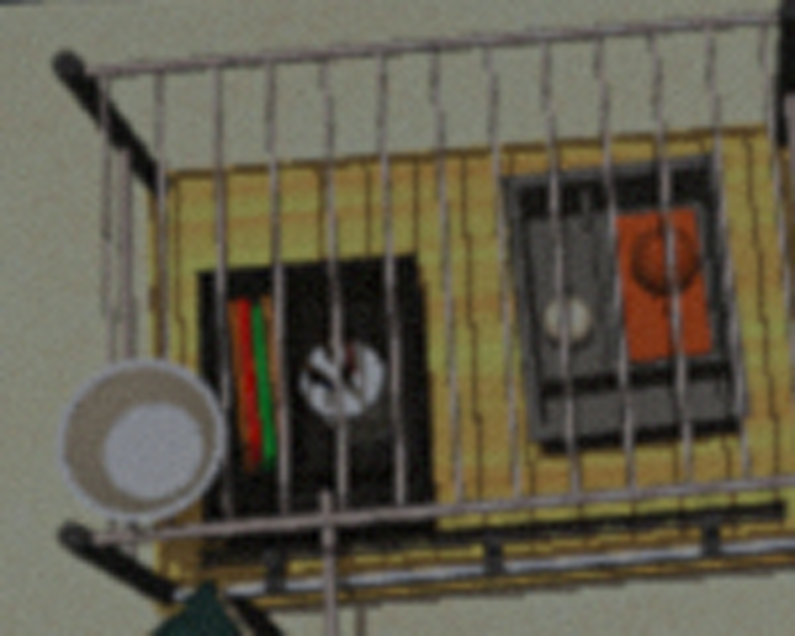

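send_rows(
  gripper=[20,20],
  translation=[
    [0,0.04,0],
    [0,0,0],
  ],
  angular=[
    [0,0,0],
    [0,0,0],
  ],
)

```text
time_s: 17.4
position: [474.2, 192.6, 122.8]
tool_rot: [0.718, -0.696, 0.0, -0.0]
force: [6.2, -0.0, -3.8]
grip_width: 23.1
```

```bash
python3 -c "
from h import *
stat()"
```

```text
t 17.4 p [474.2 192.6 122.8] tx [ 0.03 -1.   -0.  ] tz [ 9.e-04  2.e-04 -1.e+00] F [ 6.2  -0.03 -3.75] T [ 0.1  -1.11  0.06] g 23.1 q [-0.16  0.41 -0.35  2.    0.2   0.76 -2.17]
```

send_rows(
  gripper=[20,20],
  translation=[
    [0,0.04,0],
    [0,0,0],
  ],
  angular=[
    [0,0,0],
    [0,0,0],
  ],
)

```text
time_s: 17.65
position: [473.3, 192.5, 122.8]
tool_rot: [0.718, -0.697, 0.0, -0.001]
force: [6.4, 0.2, -4.1]
grip_width: 23.6
```

```bash
python3 -c "
from h import *
stat()"
```

```text
t 17.65 p [473.3 192.5 122.8] tx [ 0.03 -1.   -0.  ] tz [ 1.4e-03  4.0e-04 -1.0e+00] F [ 6.35  0.2  -4.06] T [ 0.13 -1.26  0.06] g 23.6 q [-0.16  0.41 -0.35  2.01  0.2   0.76 -2.17]
```

send_rows(
  gripper=[20,20,20],
  translation=[
    [0,0.035,0],
    [0,0,0],
    [0,0,0],
  ],
  angular=[
    [0,0,0],
    [0,0,0],
    [0,0,0],
  ],
)

```text
time_s: 18.02
position: [472.5, 192.5, 122.8]
tool_rot: [0.717, -0.697, 0.0, -0.001]
force: [6.5, 1.4, -5.3]
grip_width: 24.0
```

```bash
python3 -c "
from h import *
stat();grab('top','t10');stat();grab('side','s10');stat()
crop('t10',150,120,220,200,8,'c10');crop('s10',90,120,250,260,5,'c10s')
crop('t5',150,100,220,180,8,'c10o')"
```

```text
t 18.02 p [472.5 192.5 122.8] tx [ 0.03 -1.   -0.  ] tz [ 1.8e-03  5.0e-04 -1.0e+00] F [ 6.48  1.45 -5.34] T [ 0.14 -1.34  0.03] g 24.0 q [-0.16  0.4  -0.35  2.01  0.2   0.76 -2.17]
t 18.07 p [472.5 192.6 122.8] tx [ 0.03  -1.    -0.001] tz [ 1.8e-03  6.0e-04 -1.0e+00] F [ 6.95  0.52 -4.25] T [ 0.19 -1.39  0.1 ] g 23.9 q [-0.16  0.4  -0.35  2.01  0.2   0.76 -2.17]
t 18.12 p [472.5 192.5 122.8] tx [ 0.03 -1.   -0.  ] tz [ 1.8e-03  6.0e-04 -1.0e+00] F [ 6.8   0.26 -4.38] T [ 0.18 -1.34  0.04] g 23.8 q [-0.16  0.4  -0.35  2.01  0.2   0.76 -2.17]
```

View pics/c10.png

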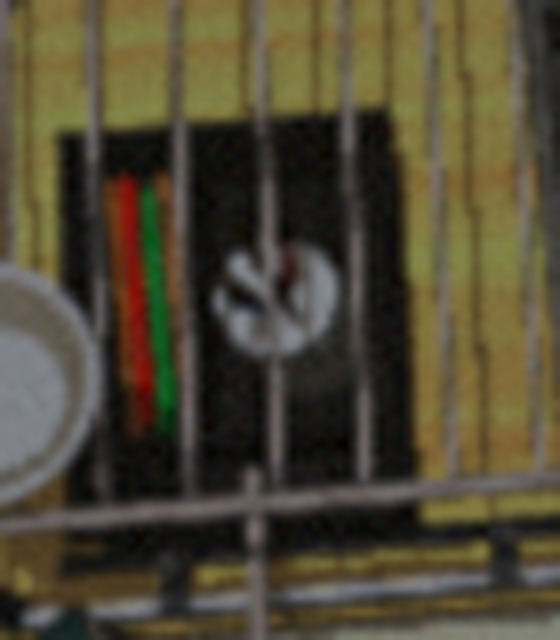

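View pics/c10s.png

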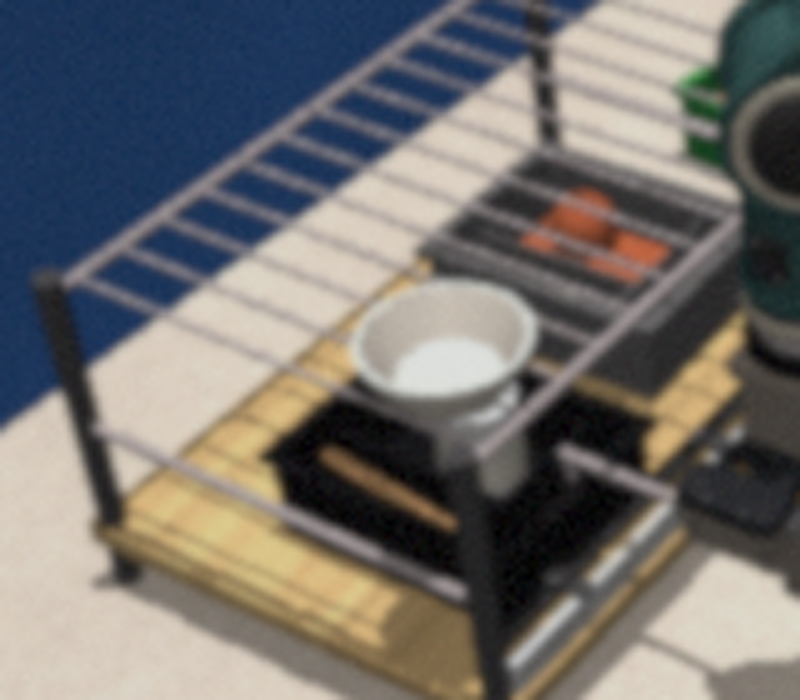

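send_rows(
  gripper=[20,20,20,20],
  translation=[
    [0,0.025,0],
    [0,0,0],
    [0,0,0],
    [0,0,0],
  ],
  angular=[
    [0,0,0],
    [0,0,0],
    [0,0,0],
    [0,0,0],
  ],
)

```text
time_s: 18.62
position: [472.0, 192.5, 122.8]
tool_rot: [0.717, -0.697, 0.001, -0.001]
force: [7.7, 0.6, -4.8]
grip_width: 23.7
```

```bash
python3 -c "
from h import *
stat();grab('top','t11');stat()
crop('t11',120,85,270,205,5.3,'c11')
im=cv2.imread('pics/t11.png');
"
```

```text
t 18.62 p [472.  192.5 122.8] tx [ 0.03  -1.    -0.001] tz [ 2.1e-03  7.0e-04 -1.0e+00] F [ 7.67  0.62 -4.76] T [ 0.21 -1.48  0.03] g 23.7 q [-0.16  0.4  -0.35  2.01  0.2   0.76 -2.17]
t 18.68 p [472.  192.5 122.9] tx [ 0.029 -1.    -0.001] tz [ 2.2e-03  8.0e-04 -1.0e+00] F [ 8.16  0.33 -4.44] T [ 0.19 -1.47  0.06] g 23.7 q [-0.16  0.4  -0.35  2.01  0.2   0.76 -2.17]
```

View pics/c11.png

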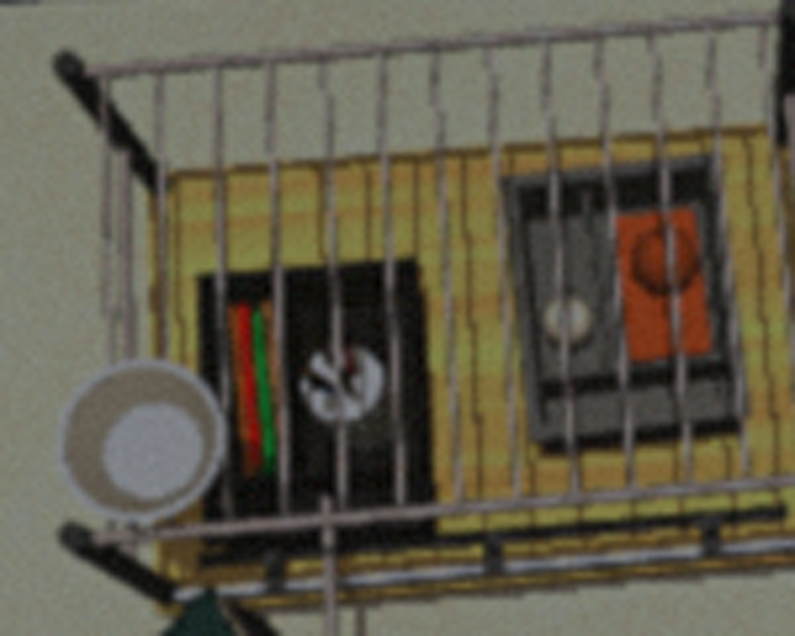

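send_rows(
  gripper=[20,20,20,20],
  translation=[
    [0,0.025,0],
    [0,0,0],
    [0,0,0],
    [0,0,0],
  ],
  angular=[
    [0,0,0],
    [0,0,0],
    [0,0,0],
    [0,0,0],
  ],
)

```text
time_s: 19.18
position: [471.4, 192.5, 122.9]
tool_rot: [0.717, -0.697, 0.001, -0.001]
force: [8.8, 0.4, -5.7]
grip_width: 23.3
```

```bash
python3 -c "
from h import *
stat();grab('side','s12');stat();grab('top','t12');stat()
"
```

```text
t 19.18 p [471.4 192.5 122.9] tx [ 0.03  -1.    -0.001] tz [ 2.4e-03  8.0e-04 -1.0e+00] F [ 8.76  0.39 -5.74] T [ 0.19 -1.56  0.09] g 23.3 q [-0.16  0.4  -0.35  2.01  0.2   0.76 -2.17]
t 19.23 p [471.4 192.5 122.9] tx [ 0.029 -1.    -0.001] tz [ 2.5e-03  8.0e-04 -1.0e+00] F [ 7.97  1.82 -5.02] T [ 0.19 -1.52  0.08] g 23.9 q [-0.16  0.4  -0.35  2.01  0.2   0.76 -2.17]
t 19.27 p [471.4 192.5 122.9] tx [ 0.029 -1.    -0.001] tz [ 2.5e-03  8.0e-04 -1.0e+00] F [ 8.33  0.5  -4.19] T [ 0.12 -1.5   0.04] g 23.6 q [-0.16  0.4  -0.35  2.01  0.2   0.76 -2.17]
```

send_rows(
  gripper=[20,20,20,20],
  translation=[
    [0,0.022,0],
    [0,0,0],
    [0,0,0],
    [0,0,0],
  ],
  angular=[
    [0,0,0],
    [0,0,0],
    [0,0,0],
    [0,0,0],
  ],
)

```text
time_s: 19.77
position: [470.9, 192.5, 122.9]
tool_rot: [0.717, -0.697, 0.001, -0.001]
force: [8.6, 0.5, -5.5]
grip_width: 23.8
```

```bash
python3 -c "
from h import *
stat();grab('side','s13');stat();grab('top','t13');stat()
crop('s13',130,150,260,260,6,'c13s');crop('t13',120,85,270,205,5.3,'c13')
"
```

```text
t 19.77 p [470.9 192.5 122.9] tx [ 0.029 -1.    -0.001] tz [ 2.8e-03  9.0e-04 -1.0e+00] F [ 8.6   0.48 -5.5 ] T [ 0.23 -1.58  0.08] g 23.8 q [-0.16  0.4  -0.35  2.01  0.2   0.76 -2.17]
t 19.82 p [470.9 192.5 122.9] tx [ 0.029 -1.    -0.001] tz [ 2.8e-03  9.0e-04 -1.0e+00] F [ 9.11  0.26 -5.25] T [ 0.24 -1.62  0.11] g 23.7 q [-0.16  0.4  -0.35  2.01  0.2   0.76 -2.17]
t 19.88 p [470.9 192.5 122.9] tx [ 0.029 -1.    -0.001] tz [ 2.8e-03  9.0e-04 -1.0e+00] F [ 7.79  1.04 -5.24] T [ 0.23 -1.64  0.1 ] g 23.7 q [-0.16  0.4  -0.35  2.01  0.2   0.76 -2.17]
```

View pics/c13s.png

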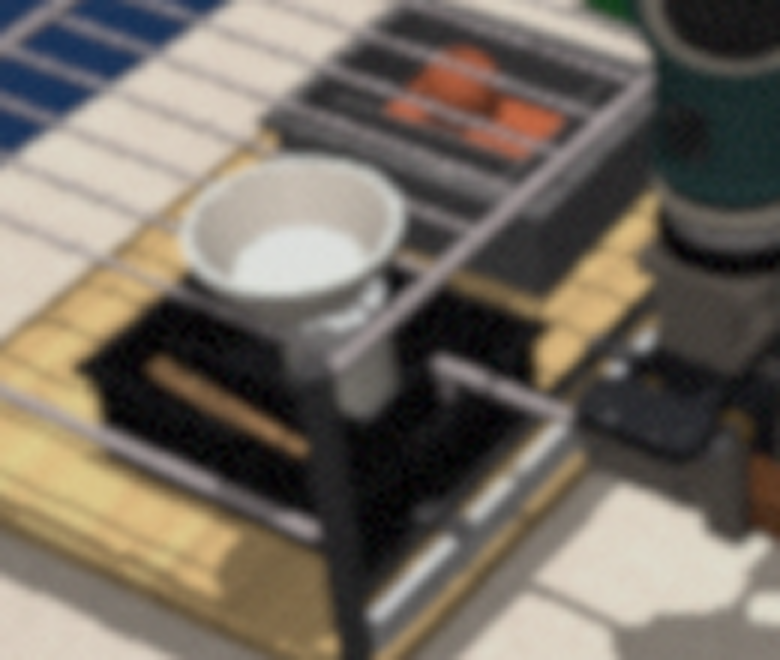

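View pics/c13.png

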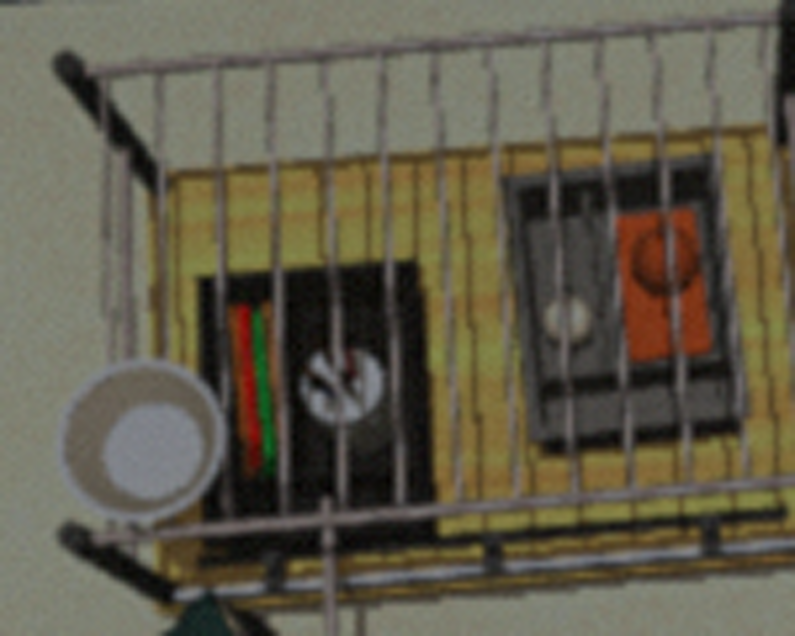

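```bash
cat > yaw.py <<'E'
from h import *
def edges(s,cols,r0,r1,sign):
    f=load(s);g=cv2.GaussianBlur(cv2.cvtColor(f['image'],cv2.COLOR_RGB2GRAY).astype(np.float32),(3,3),0)
    pts=[]
    for c in cols:
        col=g[r0:r1,c]; d=np.diff(col)*sign; i=int(d.argmax())
        if 0<i<len(d)-1:
            den=d[i-1]-2*d[i]+d[i+1]; i=i+0.5*(d[i-1]-d[i+1])/den if den else i
        pts.append((c,r0+i+.5))
    P=np.array(pts); k=np.polyfit(*P.T,1)
    for _ in range(4):
        r=np.abs(P[:,1]-np.polyval(k,P[:,0])); P=P[r<=max(np.quantile(r,.85),.15)]; k=np.polyfit(*P.T,1)
    return f,P,k
def yaw(f,P,k,z):
    a,b=P[0,0],P[-1,0]; A=pz(f,a,np.polyval(k,a),z);B=pz(f,b,np.polyval(k,b),z)
    return np.degrees(0)+np.arctan2(B[0]-A[0],A[1]-B[1]),A.round(1),B.round(1),len(P),np.abs(P[:,1]-np.polyval(k,P[:,0])).max().round(2)
E
python3 - <<'E'
from yaw import *
for s in ['t9','t13']:
    print(s,'rear black',yaw(*edges(s,range(160,197),128,143,-1),115))
    print(s,'board rear',yaw(*edges(s,range(155,262),106,122,1),50))
    print(s,'grey rear',yaw(*edges(s,range(218,252),110,122,-1),115))
    print(s,'ledge/strip',yaw(*edges(s,range(215,265),178,188,-1),71))
print('t5',yaw(*edges('t5',range(156,190),110,125,-1),115), yaw(*edges('t5',range(155,262),106,122,1),50))
E
```

```text
t9 rear black (np.float64(0.031592845339074235), array([826.6, 274. , 115. ]), array([830.4, 153.5, 115. ]), 31, np.float64(0.14))
t9 board rear (np.float64(0.026219387410160413), array([921.5, 315.4,  50. ]), array([931.9, -82.3,  50. ]), 55, np.float64(0.21))
t9 grey rear (np.float64(-0.19780430257619536), array([911.4,  63.1, 115. ]), array([887.1, -58.1, 115. ]), 17, np.float64(1.03))
t9 ledge/strip (np.float64(0.029359248355378884), array([645.,  88.,  71.]), array([650.3, -92.6,  71. ]), 41, np.float64(0.15))
t13 rear black (np.float64(0.029229253968580157), array([822.3, 277.6, 115. ]), array([826. , 153.6, 115. ]), 29, np.float64(0.15))
t13 board rear (np.float64(0.026242771034280944), array([921.4, 315.4,  50. ]), array([932. , -86.2,  50. ]), 55, np.float64(0.23))
t13 grey rear (np.float64(-0.20024224882285718), array([911. ,  63.1, 115. ]), array([886.4, -58.1, 115. ]), 17, np.float64(1.0))
t13 ledge/strip (np.float64(0.027714863949721998), array([641.7,  88.1,  71. ]), array([646.8, -92.3,  71. ]), 44, np.float64(0.14))
t5 (np.float64(0.020143091156860714), array([900.6, 277.7, 115. ]), array([902.7, 174.3, 115. ]), 17, np.float64(0.13)) (np.float64(-0.05082919684707509), array([947.4, 307.7,  50. ]), array([926.8, -97.6,  50. ]), 55, np.float64(1.74))
```

send_rows(
  gripper=[20,20,20,20],
  translation=[
    [0,0.02,0],
    [0,0,0],
    [0,0,0],
    [0,0,0],
  ],
  angular=[
    [0,0,0],
    [0,0,0],
    [0,0,0],
    [0,0,0],
  ],
)

```text
time_s: 20.38
position: [470.4, 192.5, 122.9]
tool_rot: [0.717, -0.697, 0.001, -0.001]
force: [9.0, -0.1, -6.2]
grip_width: 23.7
```

```bash
python3 -c "
from yaw import *
F=[]
for i in range(5): stat(); grab('top','t14')
s='t14'
print(s,'rear black',yaw(*edges(s,range(160,197),128,143,-1),115))
"
```

```text
t 20.38 p [470.4 192.5 122.9] tx [ 0.029 -1.    -0.001] tz [ 0.003  0.001 -1.   ] F [ 9.   -0.14 -6.25] T [ 0.21 -1.69  0.07] g 23.7 q [-0.16  0.4  -0.35  2.01  0.2   0.76 -2.17]
t 20.43 p [470.5 192.5 122.9] tx [ 0.029 -1.    -0.001] tz [ 0.0031  0.001  -1.    ] F [ 9.28  0.98 -6.29] T [ 0.2  -1.68  0.03] g 23.8 q [-0.16  0.4  -0.35  2.01  0.2   0.76 -2.17]
t 20.48 p [470.4 192.4 122.9] tx [ 0.029 -1.    -0.001] tz [ 0.003  0.001 -1.   ] F [ 8.83  1.14 -6.12] T [ 0.2  -1.66  0.07] g 23.4 q [-0.16  0.4  -0.35  2.01  0.2   0.76 -2.17]
t 20.52 p [470.5 192.5 122.9] tx [ 0.029 -1.    -0.001] tz [ 0.003  0.001 -1.   ] F [ 8.4   1.14 -5.9 ] T [ 0.25 -1.67  0.06] g 23.8 q [-0.16  0.4  -0.35  2.01  0.2   0.76 -2.17]
t 20.57 p [470.4 192.5 122.9] tx [ 0.029 -1.    -0.001] tz [ 0.0029  0.001  -1.    ] F [ 9.88  1.03 -5.47] T [ 0.17 -1.63  0.05] g 24.0 q [-0.16  0.4  -0.35  2.01  0.2   0.76 -2.17]
t14 rear black (np.float64(0.024500543322665578), array([822.3, 270.3, 115. ]), array([825.3, 146.3, 115. ]), 26, np.float64(0.12))
```

send_rows(
  gripper=[20,20,20,20,20],
  translation=[
    [0,-0.04,0],
    [0,-0.05,0],
    [0,-0.07,0],
    [0,-0.1,0],
    [0,-0.1,0],
  ],
  angular=[
    [0,0,0],
    [0,0,0],
    [0,0,0],
    [0,0,0],
    [0,0,0],
  ],
)

```text
time_s: 21.25
position: [478.7, 192.5, 122.3]
tool_rot: [0.718, -0.696, -0.0, 0.001]
force: [0.3, -0.3, -2.1]
grip_width: 23.8
```

send_rows(
  gripper=[20,20],
  translation=[
    [0,-0.05,0],
    [0,0,0],
  ],
  angular=[
    [0,0,0],
    [0,0,0],
  ],
)

```text
time_s: 21.5
position: [480.9, 192.7, 122.5]
tool_rot: [0.718, -0.697, -0.0, 0.0]
force: [-0.1, 0.2, -2.0]
grip_width: 23.6
```

```bash
python3 -c "
from yaw import *
stat(); grab('top','t15')
s='t15'
print(s,'rear black',yaw(*edges(s,range(160,197),128,143,-1),115))
"
```

```text
t 21.5 p [480.9 192.7 122.5] tx [ 0.03 -1.    0.  ] tz [-6.e-04 -2.e-04 -1.e+00] F [-0.12  0.15 -2.01] T [0.01 0.   0.  ] g 23.6 q [-0.16  0.42 -0.35  1.99  0.2   0.77 -2.17]
t15 rear black (np.float64(0.030350469190672146), array([825.2, 277.6, 115. ]), array([829.2, 146.2, 115. ]), 31, np.float64(0.13))
```

send_rows(
  gripper=[20,20,20,20,20],
  translation=[
    [0,0,-0.2],
    [0,0,-0.3],
    [0,0,-0.4],
    [0,0,-0.5],
    [0,0,-0.2],
  ],
  angular=[
    [0,0,0],
    [0,0,0],
    [0,0,0],
    [0,0,0],
    [0,0,0],
  ],
)

```text
time_s: 22.18
position: [481.7, 193.0, 172.3]
tool_rot: [0.718, -0.697, 0.001, -0.001]
force: [0.2, -0.5, -1.9]
grip_width: 23.7
```

```bash
python3 -c "
from yaw import *
stat(); grab('top','t16')
s='t16'
print(s,'rear black',yaw(*edges(s,range(160,197),128,143,-1),115))
"
```

```text
t 22.18 p [481.7 193.  172.3] tx [ 0.03  -1.    -0.001] tz [ 2.3e-03  7.0e-04 -1.0e+00] F [ 0.18 -0.48 -1.87] T [ 0.09 -0.04  0.02] g 23.7 q [-0.14  0.35 -0.37  1.95  0.16  0.87 -2.13]
t16 rear black (np.float64(0.029553957037174935), array([825.2, 277.6, 115. ]), array([829.1, 146.2, 115. ]), 30, np.float64(0.14))
```

```bash
python3 - <<'E'
from h import *
a=down(-np.pi/2+.03);b=down(-np.pi/2-.188)
C=lambda *p:np.array(p,float)
plan([395,190.4,172],a,n=4)
plan([410,100,290],a,n=5,cmd=(C(395,190.4,172),a))
plan([456,-286.5,290],b,n=15,cmd=(C(410,100,290),a))
E
```

```text
n 4 t 22.23 total mm 86.8 deg [-0.14  0.04 -0.01]
[[0.001, 0.724, 0.002], [0.001, 0.724, 0.003], [0.001, 0.724, 0.003], [0.001, 0.724, 0.004]]
   [[-0.0012, 0.0003, -0.0001], [-0.0012, 0.0003, -0.0001], [-0.0012, 0.0003, -0.0001], [-0.0012, 0.0003, -0.0001]]
n 5 t 22.23 total mm 149.4 deg [0. 0. 0.]
[[0.605, -0.082, -0.787], [0.605, -0.082, -0.787], [0.605, -0.082, -0.787], [0.605, -0.082, -0.787], [0.605, -0.082, -0.787]]
   [[0.0, 0.0, 0.0], [0.0, 0.0, 0.0], [0.0, 0.0, 0.0], [0.0, 0.0, 0.0], [0.0, 0.0, 0.0]]
n 15 t 22.23 total mm 389.2 deg [-0.   -0.   12.49]
[[0.862, -0.076, 0.0], [0.86, -0.089, 0.0], [0.859, -0.101, 0.0], [0.857, -0.114, 0.0], [0.856, -0.126, 0.0]]
   [[-0.0, -0.0, 0.0278], [-0.0, -0.0, 0.0278], [-0.0, -0.0, 0.0278], [-0.0, -0.0, 0.0278], [-0.0, -0.0, 0.0278]]
[[0.854, -0.139, 0.0], [0.852, -0.151, 0.0], [0.849, -0.164, 0.0], [0.847, -0.176, 0.0], [0.844, -0.188, 0.0]]
   [[-0.0, -0.0, 0.0278], [-0.0, -0.0, 0.0278], [-0.0, -0.0, 0.0278], [-0.0, -0.0, 0.0278], [-0.0, -0.0, 0.0278]]
[[0.841, -0.2, 0.0], [0.838, -0.213, 0.0], [0.835, -0.225, 0.0], [0.832, -0.237, 0.0], [0.828, -0.249, 0.0]]
   [[-0.0, -0.0, 0.0278], [-0.0, -0.0, 0.0278], [-0.0, -0.0, 0.0278], [-0.0, -0.0, 0.0278], [-0.0, -0.0, 0.0278]]
```

send_rows(
  gripper=[20,20,20,20,20],
  translation=[
    [0,0.72,0],
    [0,0.72,0],
    [0,0.72,0],
    [0,0.72,0],
    [0,0,0],
  ],
  angular=[
    [0,0,0],
    [0,0,0],
    [0,0,0],
    [0,0,0],
    [0,0,0],
  ],
)

```text
time_s: 22.85
position: [393.5, 190.0, 170.7]
tool_rot: [0.718, -0.696, 0.0, 0.0]
force: [0.3, -0.2, -1.5]
grip_width: 23.8
```

send_rows(
  gripper=[20,20,20,20,20],
  translation=[
    [0.6,-0.08,-0.79],
    [0.6,-0.08,-0.79],
    [0.6,-0.08,-0.79],
    [0.6,-0.08,-0.79],
    [0.6,-0.08,-0.79],
  ],
  angular=[
    [0,0,0],
    [0,0,0],
    [0,0,0],
    [0,0,0],
    [0,0,0],
  ],
)

```text
time_s: 23.48
position: [410.2, 99.8, 290.2]
tool_rot: [0.717, -0.697, 0.0, -0.0]
force: [0.1, -0.0, -3.0]
grip_width: 23.9
```

send_rows(
  gripper=[20,20,20,20,20],
  translation=[
    [0.86,-0.08,0],
    [0.86,-0.09,0],
    [0.86,-0.1,0],
    [0.86,-0.11,0],
    [0.86,-0.13,0],
  ],
  angular=[
    [0,0,0.028],
    [0,0,0.028],
    [0,0,0.028],
    [0,0,0.028],
    [0,0,0.028],
  ],
)

```text
time_s: 24.1
position: [425.5, -29.7, 289.3]
tool_rot: [-0.691, 0.723, -0.0, 0.0]
force: [-0.2, 0.2, -2.5]
grip_width: 23.5
```

send_rows(
  gripper=[20,20,20,20,20],
  translation=[
    [0.85,-0.14,0],
    [0.85,-0.15,0],
    [0.85,-0.16,0],
    [0.85,-0.18,0],
    [0.84,-0.19,0],
  ],
  angular=[
    [0,0,0.028],
    [0,0,0.028],
    [0,0,0.028],
    [0,0,0.028],
    [0,0,0.028],
  ],
)

```text
time_s: 24.72
position: [440.6, -158.7, 289.3]
tool_rot: [-0.664, 0.747, -0.0, -0.0]
force: [0.6, -0.5, -1.1]
grip_width: 23.7
```

send_rows(
  gripper=[20,20,20,20,20],
  translation=[
    [0.84,-0.2,0],
    [0.84,-0.21,0],
    [0.83,-0.22,0],
    [0.83,-0.24,0],
    [0.83,-0.25,0],
  ],
  angular=[
    [0,0,0.028],
    [0,0,0.028],
    [0,0,0.028],
    [0,0,0.028],
    [0,0,0.028],
  ],
)

```text
time_s: 25.35
position: [455.3, -287.5, 289.1]
tool_rot: [-0.636, 0.771, -0.0, -0.0]
force: [0.9, -0.0, -2.5]
grip_width: 23.5
```

send_rows(
  gripper=[20,20],
  translation=[
    [0,0,0],
    [0,0,0],
  ],
  angular=[
    [0,0,0],
    [0,0,0],
  ],
)

```text
time_s: 25.6
position: [455.1, -285.3, 288.9]
tool_rot: [-0.637, 0.771, 0.0, 0.0]
force: [-0.1, 0.5, -2.0]
grip_width: 23.7
```

```bash
python3 - <<'E'
from yaw import *
stat(); grab('top','t17'); grab('wrist','w17')
s='t17'
print(s,'rear black',yaw(*edges(s,range(160,197),128,143,-1),115))
crop(s,120,75,290,205,4.6,'c17')
E
```

```text
t 25.6 p [ 455.1 -285.3  288.9] tx [-0.188 -0.982 -0.001] tz [-4.e-04  8.e-04 -1.e+00] F [-0.14  0.54 -1.95] T [ 0.09 -0.03 -0.03] g 23.7 q [ 0.45  0.21  0.05  1.81 -0.01  1.12 -1.25]
t17 rear black (np.float64(0.029057768121828483), array([825.2, 277.6, 115. ]), array([829.1, 146.2, 115. ]), 33, np.float64(0.12))
```

View pics/w17.png

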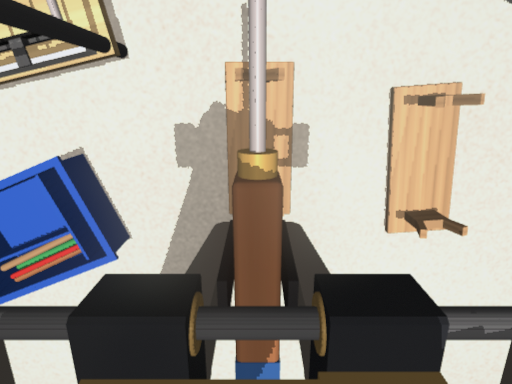

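View pics/c17.png

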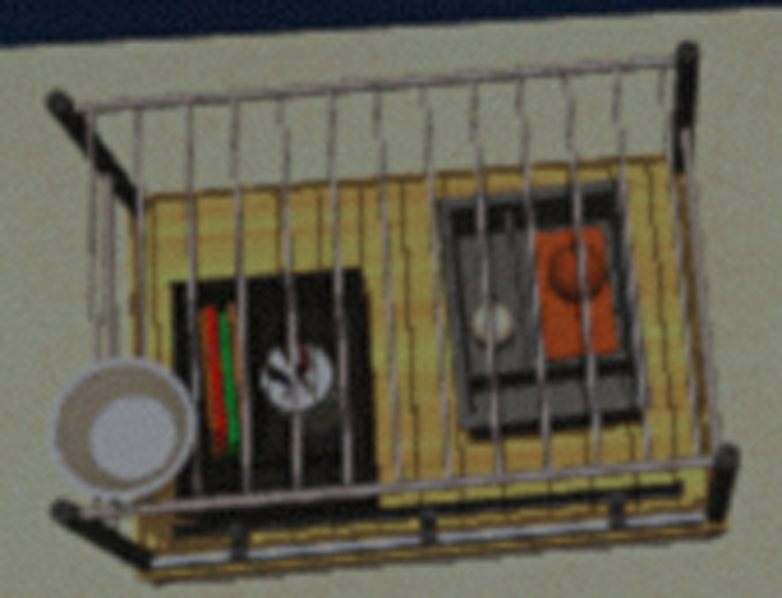

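```bash
python3 - <<'E'
from h import *
plan([456,-286.5,105],down(-np.pi/2-.190),n=7)
E
```

```text
n 7 t 25.7 total mm 184.2 deg [0.01 0.03 0.08]
[[0.007, -0.005, 0.877], [0.007, -0.005, 0.877], [0.007, -0.005, 0.877], [0.007, -0.005, 0.877], [0.007, -0.005, 0.877]]
   [[0.0, 0.0001, 0.0004], [0.0, 0.0001, 0.0004], [0.0, 0.0001, 0.0004], [0.0, 0.0001, 0.0004], [0.0, 0.0001, 0.0004]]
[[0.007, -0.005, 0.877], [0.007, -0.005, 0.877]]
   [[0.0, 0.0001, 0.0004], [0.0, 0.0001, 0.0004]]
```

send_rows(
  gripper=[20,20,20,20,20],
  translation=[
    [0.007,-0.005,0.88],
    [0.007,-0.005,0.88],
    [0.007,-0.005,0.88],
    [0.007,-0.005,0.88],
    [0.007,-0.005,0.88],
  ],
  angular=[
    [0,0,0],
    [0,0,0],
    [0,0,0],
    [0,0,0],
    [0,0,0],
  ],
)

```text
time_s: 26.32
position: [456.0, -286.1, 156.7]
tool_rot: [-0.637, 0.771, -0.0, 0.0]
force: [-0.1, 0.4, -2.0]
grip_width: 23.9
```

send_rows(
  gripper=[20,20,20,20],
  translation=[
    [0.007,-0.005,0.88],
    [0.007,-0.005,0.88],
    [0,0,0],
    [0,0,0],
  ],
  angular=[
    [0,0,0],
    [0,0,0],
    [0,0,0],
    [0,0,0],
  ],
)

```text
time_s: 26.82
position: [456.6, -287.4, 105.4]
tool_rot: [-0.637, 0.771, -0.001, 0.0]
force: [-0.3, 0.1, -1.4]
grip_width: 23.6
```

```bash
python3 - <<'E'
from h import *
stat(); grab('wrist','w18');stat()
plan([456,-286.5,60.3],down(-np.pi/2-.190),n=6)
E
```

```text
t 26.82 p [ 456.6 -287.4  105.4] tx [-0.188 -0.982  0.   ] tz [ 1.4e-03 -6.0e-04 -1.0e+00] F [-0.28  0.07 -1.37] T [0.08 0.   0.04] g 23.6 q [ 0.47  0.44  0.04  1.97 -0.03  0.73 -1.24]
t 26.88 p [ 456.8 -287.6  105.7] tx [-0.188 -0.982  0.001] tz [ 0.002 -0.001 -1.   ] F [-1.09  0.61 -2.18] T [0.06 0.01 0.03] g 23.5 q [ 0.47  0.44  0.04  1.97 -0.03  0.73 -1.24]
n 6 t 26.88 total mm 45.4 deg [-0.12 -0.03  0.03]
[[-0.005, 0.006, 0.252], [-0.005, 0.006, 0.252], [-0.005, 0.006, 0.252], [-0.005, 0.006, 0.252], [-0.005, 0.006, 0.252]]
   [[-0.0007, -0.0002, 0.0001], [-0.0007, -0.0002, 0.0001], [-0.0007, -0.0002, 0.0001], [-0.0007, -0.0002, 0.0001], [-0.0007, -0.0002, 0.0001]]
[[-0.005, 0.005, 0.252]]
   [[-0.0007, -0.0002, 0.0001]]
```

View pics/w18.png

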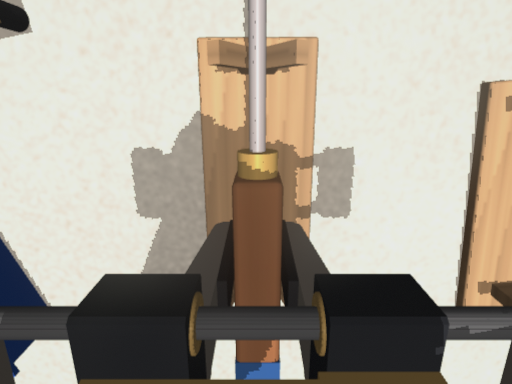

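send_rows(
  gripper=[20,20,20,20,20],
  translation=[
    [-0.01,0.01,0.25],
    [-0.01,0.01,0.25],
    [-0.01,0.01,0.25],
    [0,0,0.2],
    [0,0,0],
  ],
  angular=[
    [0,0,0],
    [0,0,0],
    [0,0,0],
    [0,0,0],
    [0,0,0],
  ],
)

```text
time_s: 27.5
position: [454.7, -286.2, 75.2]
tool_rot: [-0.637, 0.771, 0.001, -0.0]
force: [-0.0, 0.0, -1.7]
grip_width: 23.4
```

```bash
python3 - <<'E'
from h import *
stat(); grab('side','s19');crop('s19',280,110,410,210,6,'c19');stat()
E
```

```text
t 27.5 p [ 454.7 -286.2   75.2] tx [-0.189 -0.982 -0.   ] tz [-1.2e-03  6.0e-04 -1.0e+00] F [-0.03  0.04 -1.72] T [0.1  0.04 0.03] g 23.4 q [ 0.47  0.49  0.04  1.99 -0.03  0.67 -1.24]
t 27.55 p [ 454.9 -286.3   75.6] tx [-0.189 -0.982 -0.   ] tz [-6.e-04  2.e-04 -1.e+00] F [-0.17 -0.37 -2.29] T [ 0.03  0.05 -0.04] g 23.7 q [ 0.47  0.49  0.04  1.99 -0.03  0.67 -1.24]
```

View pics/c19.png

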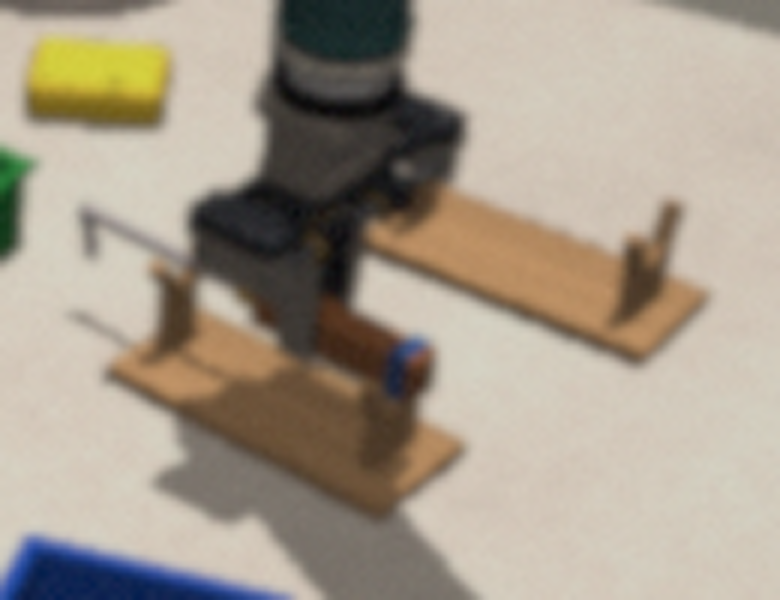

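Aligned within the notches (rod above the front upright, handle over the rear one), no lateral force. Continue down the last 15 mm.

send_rows(
  gripper=[20,20,20,20],
  translation=[
    [0,0,0.2],
    [0,0,0.15],
    [0,0,0.1],
    [0,0,0],
  ],
  angular=[
    [0,0,0],
    [0,0,0],
    [0,0,0],
    [0,0,0],
  ],
)

```text
time_s: 28.05
position: [454.9, -286.3, 62.1]
tool_rot: [-0.637, 0.771, 0.0, -0.0]
force: [-0.1, -0.0, -3.0]
grip_width: 23.5
```

```bash
python3 - <<'E'
from h import *
stat()
E
```

```text
t 28.05 p [ 454.9 -286.3   62.1] tx [-0.189 -0.982 -0.   ] tz [-5.e-04  2.e-04 -1.e+00] F [-0.1  -0.03 -2.97] T [ 0.03 -0.04 -0.03] g 23.5 q [ 0.47  0.51  0.04  1.99 -0.03  0.64 -1.23]
```

Slightly above home (59.9). Down another ~2 mm, then open.

send_rows(
  gripper=[20,20,20],
  translation=[
    [0,0,0.05],
    [0,0,0.02],
    [0,0,0],
  ],
  angular=[
    [0,0,0],
    [0,0,0],
    [0,0,0],
  ],
)

```text
time_s: 28.42
position: [455.1, -286.4, 60.3]
tool_rot: [-0.637, 0.771, -0.0, -0.0]
force: [-0.6, -0.5, -2.5]
grip_width: 23.9
```

```bash
python3 - <<'E'
from h import *
stat()
E
```

```text
t 28.43 p [ 455.1 -286.4   60.3] tx [-0.189 -0.982  0.   ] tz [ 0.e+00 -1.e-04 -1.e+00] F [-0.58 -0.51 -2.49] T [ 0.04  0.03 -0.04] g 23.9 q [ 0.47  0.51  0.04  1.99 -0.03  0.64 -1.23]
```

send_rows(
  gripper=[20,35,50,70,91.9],
  translation=[
    [0,0,0.015],
    [0,0,0],
    [0,0,0],
    [0,0,0],
    [0,0,0],
  ],
  angular=[
    [0,0,0],
    [0,0,0],
    [0,0,0],
    [0,0,0],
    [0,0,0],
  ],
)

```text
time_s: 29.05
position: [455.1, -286.4, 59.9]
tool_rot: [-0.637, 0.771, -0.0, 0.0]
force: [-0.3, 0.0, -0.5]
grip_width: 61.3
```

send_rows(
  gripper=[91.9,91.9,91.9,91.9,91.9],
  translation=[
    [0,0,0],
    [0,0,0],
    [0,0,0],
    [0,0,0],
    [0,0,0],
  ],
  angular=[
    [0,0,0],
    [0,0,0],
    [0,0,0],
    [0,0,0],
    [0,0,0],
  ],
)

```text
time_s: 29.68
position: [455.1, -286.4, 59.8]
tool_rot: [-0.637, 0.771, 0.0, -0.0]
force: [0.1, 0.7, 0.9]
grip_width: 92.4
```

send_rows(
  gripper=[91.9,91.9,91.9,91.9,91.9],
  translation=[
    [0,0,-0.4],
    [0,0,-0.9],
    [0,0,-0.9],
    [0,0,-0.9],
    [0,0,-0.9],
  ],
  angular=[
    [0,0,0],
    [0,0,0],
    [0,0,0],
    [0,0,0],
    [0,0,0],
  ],
)

```text
time_s: 30.3
position: [455.1, -286.4, 181.6]
tool_rot: [-0.637, 0.771, -0.0, 0.0]
force: [0.2, -0.3, 0.1]
grip_width: 91.8
```

send_rows(
  gripper=[91.9,91.9,91.9],
  translation=[
    [0,0,-0.9],
    [0,0,-0.9],
    [0,0,0],
  ],
  angular=[
    [0,0,0],
    [0,0,0],
    [0,0,0],
  ],
)

```text
time_s: 30.68
position: [456.3, -287.1, 236.6]
tool_rot: [-0.637, 0.771, -0.002, 0.001]
force: [0.1, 0.0, -0.2]
grip_width: 91.9
```

```bash
python3 - <<'E'
from yaw import *
stat(); f=grab('wrist','w20'); grab('top','t20'); grab('side','s20')
for p in [(258,200),(258,230),(258,150),(259,60),(259,20)]: print(px(f,*p).round(1))
print('rear black',yaw(*edges('t20',range(160,197),128,143,-1),115))
a=cv2.imread('pics/s20.png')[110:210,280:410];b=cv2.imread('pics/s20.png')[110:290,90:330]
cv2.imwrite('pics/c20a.png',cv2.resize(a,None,fx=6,fy=6,interpolation=2));cv2.imwrite('pics/c20b.png',cv2.resize(b,None,fx=3.3,fy=3.3,interpolation=2))
E
```

```text
t 30.68 p [ 456.3 -287.1  236.6] tx [-0.189 -0.982  0.002] tz [ 0.0047 -0.0025 -1.    ] F [ 0.13  0.04 -0.17] T [0.05 0.03 0.01] g 91.9 q [ 0.46  0.26  0.05  1.87 -0.02  1.   -1.25]
[ 432.3 -283.3   79.9]
[ 398.7 -276.9   79.2]
[ 484.  -293.3   80.2]
[ 567.7 -310.4   67.2]
[ 601.8 -316.9   68.1]
rear black (np.float64(0.029492413141737877), array([825.3, 277.6, 115. ]), array([829.2, 146.2, 115. ]), 31, np.float64(0.15))
```

View pics/w20.png

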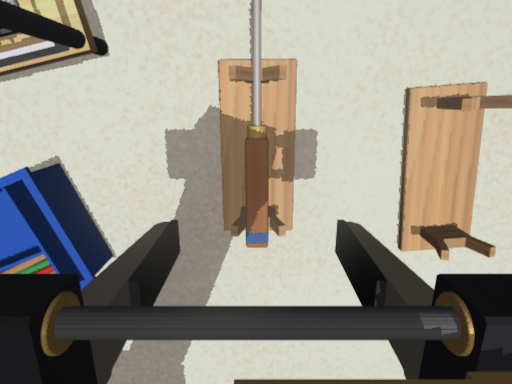

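View pics/c20a.png

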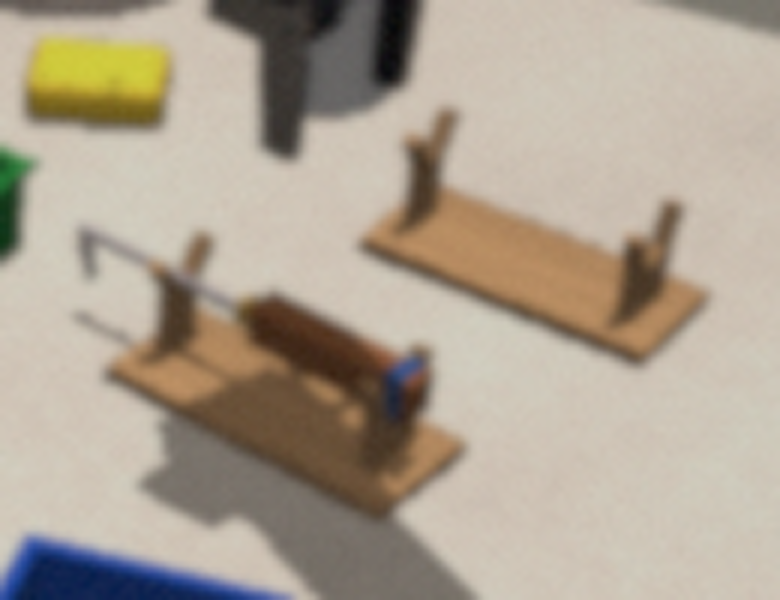

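View pics/c20b.png

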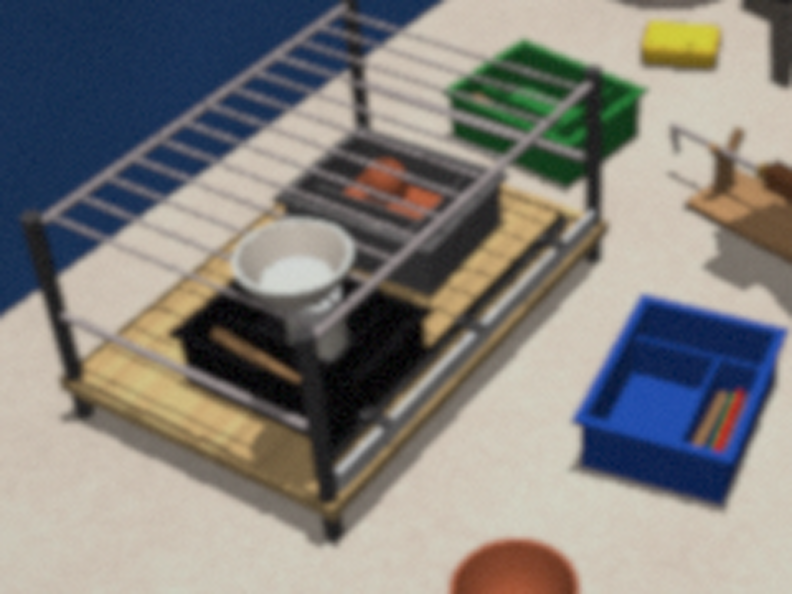

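```bash
python3 -c "
from h import *
print(order.finish_job())"
```

```text
the job is handed in; nothing more can be done
None
```

I pulled the black tote forward with the hook until it pressed into the padded stop, put the hook back in its rest, and handed the job in at about 31 s. No verdict was reported.

- **Pull:** I lowered the tip into the slot behind the tote's front wall, about 11 mm right of centre. I dragged it slowly until the pull reached about 9 N. By then the tote was within about 0.005 rad of the rack's direction.
- **Stop force:** This is inferred, not measured directly. When I eased the hook off, the tote sprang back about 3 mm, which means the padding had been carrying at least about 3.7 N. With the pull at about 9 N and the friction range you gave, it was at most about 7 N, under the 8 N limit.
- **Final tote position:** The last top view shows the tote at 0.029 rad against 0.026 to 0.028 rad for the rack and stop. It did not move across the last four top views. I take it to be still pressing on the stop because I backed off gradually and it has not drifted. I did not measure that remaining force or look closely at the contact.
- **Hook:** It lies in both notches. The handle top is at 80 mm and the rod at 67 to 68 mm, as at the start. The gripper is open and clear above it.
- **Everything else:** The tin looks upright in the top view, and the grey tote looks where it was. I checked the bowl only by eye in the last pictures and saw no sign it had been touched.
- **Camera disagreement:** The side camera disagreed with the wrist camera by roughly 10 mm. I used the wrist camera for positions, and the top camera for angle and drift.

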